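Change the cartridges of a clamp-bar pump

ROBOT

A 7-joint arm with a two-finger parallel gripper is mounted at the origin on the work surface. World frame = base frame: x ahead of the robot, y to its left, z up, the work surface at z = 0. Lengths are in m, angles in rad, forces in N, time in s.
With the tool pointing down it reaches from about 0.4 to 0.875 m from the base axis. Payload 19.3 kg.
Tool frame: the origin (TCP) lies on the centre line of the jaws, within the pads' length; the fingertips stand 11 mm ahead of it and the grasp point (between the pads) lies 8 mm behind it; y points along the fingers, x is the direction in which the jaws open and shut, and the axes are right-handed (so a half turn about y gives the same grasp; the last joint's range is limited). The gripper opens to 85 mm and grips with 20 to 120 N. Pads are 22 mm wide; open, the fingers measure 114 mm over their backs; the gripper's body (76 mm by 85 mm) begins 54 mm behind the grasp point. The pads swing forward as they close: fully open they stand 13 mm farther back than shut.
Start: joints at [-1.313, 0.521, -0.036, 1.599, 0.021, 1.021, -0.113], TCP at [0.201, 0.592, 0.242] pointing down, gripper open.
Joint ranges: [-2.91, 2.91], [-0.3, 2.13], [-1.5, 1.42], [0.17, 2.43], [-1.26, 4.41], [0.16, 1.93], [-2.52, 2.52]. Speed limits (rad/s): [1.89, 1.89, 2.39, 2.39, 3.01, 3.01, 3.01].

INTERFACE

Orientations are given as [roll, pitch, yaw] about the fixed x, y, z axes, in that order (R = Rz(yaw) Ry(pitch) Rx(roll)).
In Python, from workcell import monitor, cams, bot gives the robot as it stands.
- The arm moves only by the tool send_rows, never from a script. Its argument "series" is text: rows parted by semicolons, each of 7 numbers parted by spaces: the turn, a rotation vector about the tool's x, y, z in rad, then the shift along the tool's x, y, z in mm, then the opening, from 0 (shut) to 1 (fully open). In form: ax ay az tx ty tz claw; .... A call has 1 to 20 rows; each row is the pose to reach, as a shift and turn from the pose commanded when the call began, along the tool's axes at that moment; what a row does not reach only later rows make up. A row lasts 1/12 s, in which the tool goes at most 41.7 mm and 7.16 degrees, less where a joint would pass 70% of its speed; a pose out of reach is approached as far as the arm can. A call with a gripper value outside its range is refused whole. The fingers move at their own pace and stop on an object; "force" is the grip in N (left out, the last holds). Time passes only in rows, so rows that repeat a pose let the fingers close. It gives the time, the measured TCP pose, the force and the opening at its end, in the units of the state.
- monitor.observe(): the state, without advancing time (a new reading comes with each control period).
- cams.grab_frame(name): name is "scene" or "side" or "wrist"; returns the picture (384x512x3 uint8, red, green, blue); there is no depth.
- cams.get_calibration(name): a dict with "mtx" (3x3 intrinsics, pixels), "origin" and "attitude" of the camera in the world. Camera axes: x right, y down, z forward; pixel columns grow to the right and rows downward; lengths in m; the calibration is good to about 2 mm. A picture is of the moment at which its call begins: read the wrist's pose just before it. get_calibration takes no time and is no camera call; for the wrist camera it gives the pose at the moment of the call.
- bot.job_done(): hands the job in, once; it reports no verdict.
The state is a dict: "clock": time; "qpos": joint angles; "qd": joint speeds; "joint_efforts": joint torques, N m; "position": TCP position; "tool_rot": TCP orientation; "force": force on the tool from outside, world axes, zero at the start; "moment": the same for the moment, N m; "grip_width": finger opening in m.
Only numpy, scipy, OpenCV 4.12 (cv2) and the standard library are available. Lean on these libraries where they do the work, as an engineer would, in place of code of your own. Each camera call takes 0.05 s, during which the arm holds its last target.

TASK

Change the cartridges in the three-channel pump: lift its sprung clamp bar and turn it fully aside, move every spent cartridge from the cradles to the steel tray, and lay (never drop) every fresh cartridge from the feed rack in a cradle of its own, centred, with its metal cap towards the pump's outlet plate. Then turn the bar back over the cartridges and lower it gently, without letting it snap down, until it rests on them in front of its keeper pin. Leave the bottles on the bench where they stand.

Things in the scene. Friction and masses are not known exactly. Their poses are not given: they have to be found in the camera images.
- pump: Fixed pump: white casing 280 x 250 mm, deck at 45 mm, three black V cradles. Origin on the bench under the middle one, z up. Front (-x): upright aluminium outlet plate with three fittings, inner face x = -78 mm, top 79 mm. Drive end (+x): pusher heads, faces x = +70 mm, and grey housing, x 110 to 160 mm, |y| below 70 mm, top 91 mm. Clamp post (12 mm thick, top 147 mm) at x = 0, y = +95 mm.
- cradle0 (a point): Where the middle of a seated cartridge (its body origin) lies in the cradle next to the clamp post: pump x = 0, y = +36 mm, z = 75 mm, 30 mm above the deck. Axes as the pump's. The V is 34 mm long along the pump's x, centred here; cartridges lie along the pump's x.
- cradle1 (a point): The same for the middle cradle (pump y = 0).
- cradle2 (a point): The same for the cradle farthest from the clamp post (pump y = -36 mm).
- clamp_lift (a joint): Height of the clamp bar on its post (m), 0 to 0.045, up positive; at 0 its underside is 83 mm above the bench. A spring presses it down, 6 N at 0 to 10.5 N at full lift, and it weighs 2 N; let go, it falls at once, at up to 0.5 m/s. On seated cartridges it reads 0.0025 to 0.004; turned aside and let go, 0.
- clamp_swing (a joint): Turn of the bar about the post (rad), 0 to 1.7. 0: stop, bar across the cradles (pump -y). Grows counter-clockwise from above, over the drive end; 1.57: along pump +x. Stays where left. Keeper pin (8 mm thick, pump x = 21, y = -83, top 105 mm) blocks the turn: it clears the pin only with clamp_lift above 0.025, and comes down past it only within 0.035 rad of 0.
- knob (a point): Grip point of the clamp bar's round black knob (20 mm across, 32 mm tall), on top of the bar, 95 mm from the post axis; the point is 21 mm above the bar's top face, 11 mm below the knob's top. The aluminium bar is 20 mm wide, 10 mm thick and reaches 187 mm from the post axis. The point's -y points along the bar, away from the post; z up.
- feed_rack: Fixed gravity rack, 120 mm tall: track 44 mm wide sloping down 14 degrees to its -x, to a stop. Fresh cartridges lie across it, caps to +y; when the end one is taken the next rolls to the stop. Clear cover and side walls from 30 mm uphill; both ends of the end cartridge overhang free. Origin on the bench under the end cartridge's middle, which is 70 mm up.
- tray: Open stainless tray for the spent cartridges, loose, outside 180 x 140 x 30 mm, walls and floor 3 mm. Origin under the middle of its floor, x along the long side.
- fresh_a: Fresh cartridge: amber glass barrel 24 mm across and 50 mm long with an aluminium crimp cap 17 mm across and 10 mm long at one end, 60 mm over all, 40 g; it can be gripped across its two flat ends. It rolls. Fresh ones start in the feed rack. Origin on the axis at mid-length; x along the barrel towards the cap. 
- fresh_b: Fresh cartridge: amber glass barrel 24 mm across and 50 mm long with an aluminium crimp cap 17 mm across and 10 mm long at one end, 60 mm over all, 40 g; it can be gripped across its two flat ends. It rolls. Fresh ones start in the feed rack. Origin on the axis at mid-length; x along the barrel towards the cap. 
- fresh_c: Fresh cartridge: amber glass barrel 24 mm across and 50 mm long with an aluminium crimp cap 17 mm across and 10 mm long at one end, 60 mm over all, 40 g; it can be gripped across its two flat ends. It rolls. Fresh ones start in the feed rack. Origin on the axis at mid-length; x along the barrel towards the cap. May be absent.
- spent_a: Spent cartridge: amber glass barrel 24 mm across and 50 mm long with an aluminium crimp cap 17 mm across and 10 mm long at one end, 60 mm over all, 40 g; it can be gripped across its two flat ends. It rolls. Spent ones start in the pump's cradles, under the bar. Origin on the axis at mid-length; x along the barrel towards the cap. May be absent.
- spent_b: Spent cartridge: amber glass barrel 24 mm across and 50 mm long with an aluminium crimp cap 17 mm across and 10 mm long at one end, 60 mm over all, 40 g; it can be gripped across its two flat ends. It rolls. Spent ones start in the pump's cradles, under the bar. Origin on the axis at mid-length; x along the barrel towards the cap. May be absent.
- spent_c: Spent cartridge: amber glass barrel 24 mm across and 50 mm long with an aluminium crimp cap 17 mm across and 10 mm long at one end, 60 mm over all, 40 g; it can be gripped across its two flat ends. It rolls. Spent ones start in the pump's cradles, under the bar. Origin on the axis at mid-length; x along the barrel towards the cap. May be absent.
- fresh_a_cap (a point): Centre of this cartridge's cap face.
- fresh_b_cap (a point): Centre of this cartridge's cap face.
- fresh_c_cap (a point): Centre of this cartridge's cap face.
- white_bottle: White plastic bottle, 68 mm across, 125 mm tall; leave it. Origin under its base.
- amber_bottle: Amber bottle with a red cap, 60 mm across, 115 mm tall; leave it. Origin under its base.
- small_bottle: Small clear bottle, 36 mm across, 70 mm tall; leave it. Origin under its base.
Mind the look-alikes: they are no part of the job. What is shaped like the fresh_a but blue or turquoise is not meant.

How it is judged:
By the outcome, as a careful person would: the job done as asked, in the order asked, and still so for the second after the job is handed in, with the robot touching nothing.
Of spent_a, spent_b, spent_c, fresh_c only 2 to 4 are there at a start; the rules pass over those that are not, and their reading is None.
At some moment in a run one of tray, spent_a, spent_b, spent_c may be knocked a few centimetres aside while the robot is not near it.
It also fails if it takes over 208 s, if anything falls off the work surface, if the arm or the gripper's body presses on something with over 40 N, if the wrist force passes 120 N, or if a joint passes its speed limit or range.

## Working session

There is one attempt and no reset: what is moved stays moved. The work goes in short steps, Python scripts to look and compute and a tool call to move; the robot and the scene stay as the last step left them, time stands still between calls to the robot, and variables do not carry over. Pictures are saved under pics/ and viewed, and the job is handed in when it is done.

Besides the shell and the picture viewer there is one more tool, called after "Emit:" by a JSON object that holds its "api" and its "payload", one argument or row to a line. send_rows: Moves the arm, as the interface text tells. Its arguments: {"type":"object","properties":{"series":{"type":"string"},"force":{"type":"number"}},"required":["series"]}

```bash
ls; mkdir -p pics; python3 - <<'E'
from workcell import monitor,cams,bot
import cv2
s=monitor.observe();print(s)
for n in("scene","side","wrist"):
    c=cams.get_calibration(n);print(n,c)
    im=cams.grab_frame(n);cv2.imwrite(f"pics/{n}0.png",im[:,:,::-1])
E
```

```text
pics
{'clock': 0.0, 'qpos': array([-1.31323002,  0.52200667, -0.03632697,  1.59998782,  0.0211665 ,
        1.02109482, -0.11281393]), 'qd': array([-0.00025205,  0.0011526 ,  0.00093738,  0.00105632, -0.00087635,
       -0.00031788,  0.00108121]), 'joint_efforts': array([ 8.18049466e-04, -9.27091455e+01,  1.98040433e+00, -3.69908702e+01,
        1.78784964e-02,  8.38664419e-03, -8.90719707e-05]), 'position': array([0.20112897, 0.59141943, 0.24173752]), 'tool_rot': array([-1.57084705e+00,  1.11206837e-03,  1.24298784e+00]), 'force': array([-0.03505311, -0.697058  ,  0.56150241]), 'moment': array([-0.02001651,  0.05084899, -0.02001239]), 'grip_width': 0.08542779805578041}
scene {'mtx': array([[454.89631238,   0.        , 253.67146815],
       [  0.        , 454.89631238, 195.37972519],
       [  0.        ,   0.        ,   1.        ]]), 'origin': array([0.93843247, 0.49871515, 1.00656508]), 'attitude': array([-2.48933659, -0.00662261,  2.4598229 ])}
side {'mtx': array([[452.67390108,   0.        , 249.0291132 ],
       [  0.        , 452.67390108, 194.92338162],
       [  0.        ,   0.        ,   1.        ]]), 'origin': array([ 0.17885414, -0.70135032,  0.92421413]), 'attitude': array([-2.41262404,  0.00717324, -0.4461003 ])}
wrist {'mtx': array([[304.1754805 ,   0.        , 252.68736372],
       [  0.        , 304.1754805 , 192.99303971],
       [  0.        ,   0.        ,   1.        ]]), 'origin': array([0.13817722, 0.61310496, 0.37441423]), 'attitude': array([2.87233753e+00, 4.69647657e-04, 1.24338519e+00])}
```

View pics/scene0.png

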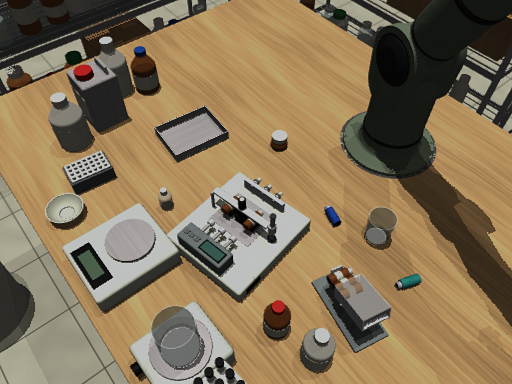

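View pics/side0.png

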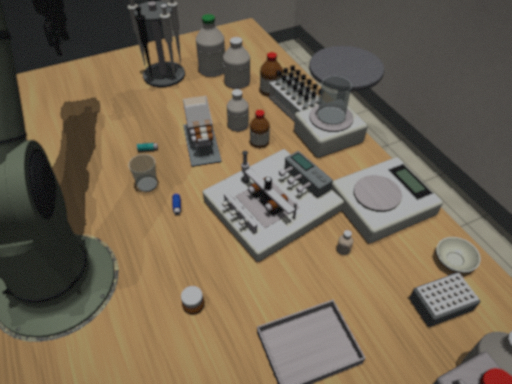

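View pics/wrist0.png

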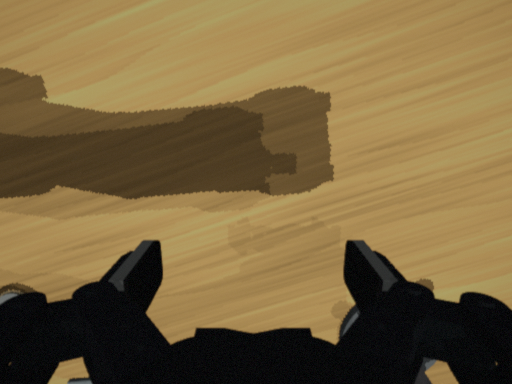

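```bash
cat > h.py <<'E'
import numpy as np,cv2
from scipy.spatial.transform import Rotation as R
from workcell import monitor,cams,bot
def cal(n): 
    c=cams.get_calibration(n); return c['mtx'],np.array(c['origin']),R.from_euler('xyz',c['attitude']).as_matrix()
def ray(C,u,v):
    K,o,A=C; d=A@np.linalg.solve(K,np.array([u,v,1.])); return o,d/np.linalg.norm(d)
def onz(C,u,v,z):
    o,d=ray(C,u,v); return o+d*(z-o[2])/d[2]
def tri(rays):
    M=np.zeros((3,3));b=np.zeros(3)
    for o,d in rays:
        P=np.eye(3)-np.outer(d,d);M+=P;b+=P@o
    p=np.linalg.solve(M,b); return p,[np.linalg.norm((np.eye(3)-np.outer(d,d))@(p-o)) for o,d in rays]
def proj(C,p):
    K,o,A=C; q=K@(A.T@(np.asarray(p,float)-o)); return q[:2]/q[2]
def crop(im,x0,y0,x1,y1,f,name):
    c=im[y0:y1,x0:x1,::-1]; cv2.imwrite(name,cv2.resize(c,None,fx=f,fy=f,interpolation=cv2.INTER_CUBIC))
def toolmat(s): return R.from_euler('xyz',s['tool_rot'])
def rel(s,pos,yaw,roll=-np.pi/2):
    """shift (mm) and rotvec in tool axes from state s to world pos / tool-down yaw"""
    T=toolmat(s); G=R.from_euler('xyz',[roll,0,yaw])
    return np.round((T.inv()*G).as_rotvec(),3), np.round(1000*T.inv().apply(np.asarray(pos)-s['position']),1)
E
python3 - <<'E'
import cv2
from h import crop
a=cv2.imread('pics/scene0.png')[:,:,::-1];b=cv2.imread('pics/side0.png')[:,:,::-1]
crop(a,165,165,320,300,5,'pics/sc_p.png');crop(b,195,130,350,260,5,'pics/sd_p.png')
crop(a,300,250,440,350,5,'pics/sc_r.png');crop(b,120,80,230,200,5,'pics/sd_r.png')
E
```

```text
(no output)
```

View pics/sc_p.png

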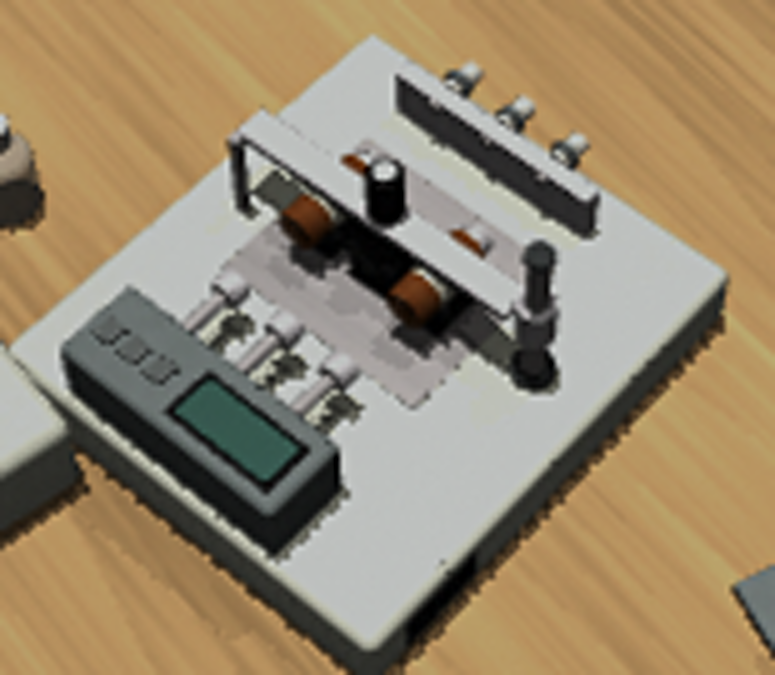

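View pics/sd_p.png

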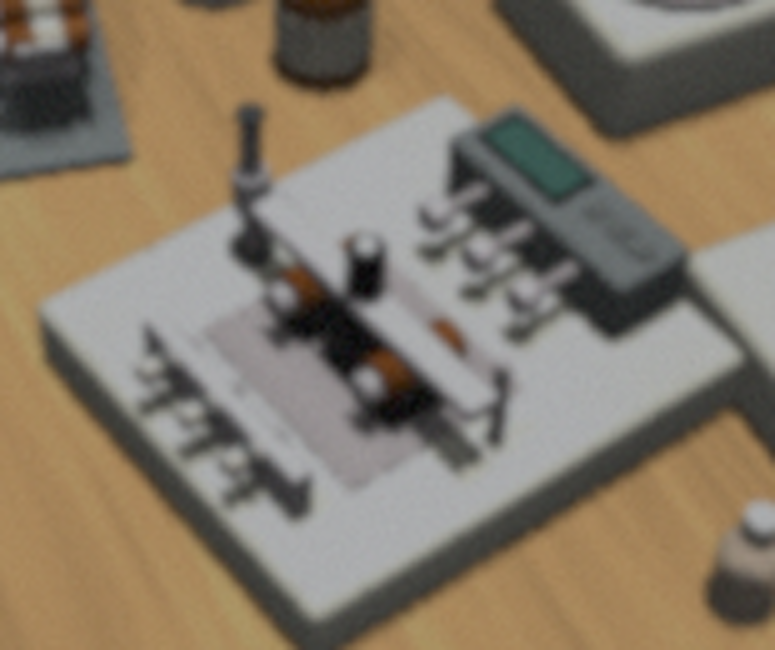

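View pics/sc_r.png

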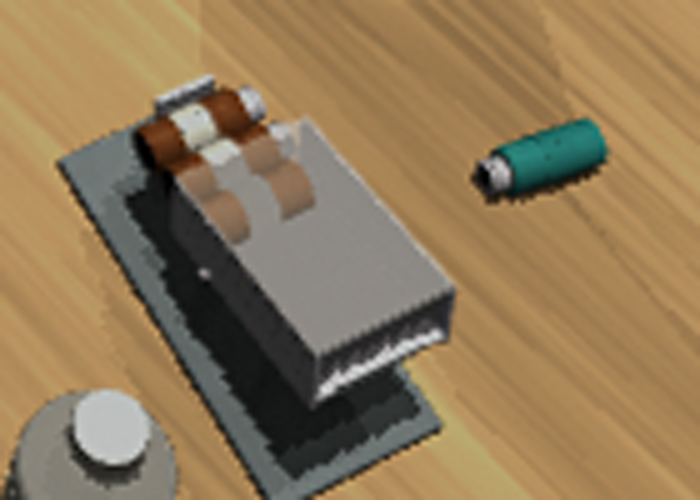

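View pics/sd_r.png

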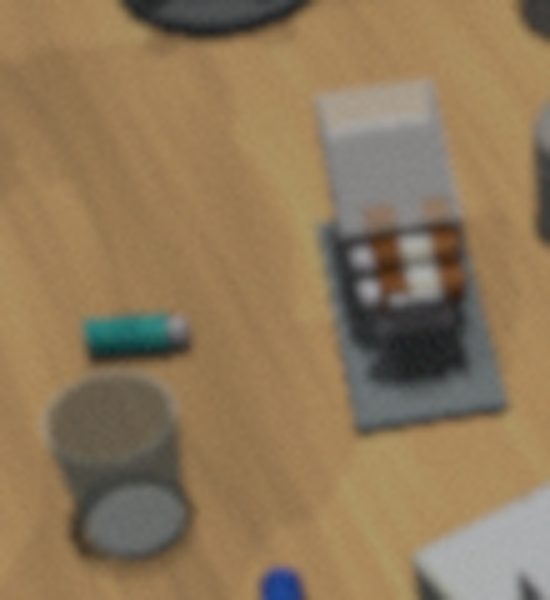

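```bash
python3 - <<'E'
from h import *
S=cal('scene');D=cal('side')
f=lambda x,y:(165+x/5,165+y/5); g=lambda x,y:(195+x/5,130+y/5)
P,kn=(f(540,247),g(250,110)),(f(384,172),g(366,242))
for n,(a,b),z in(("post",P,.147),("knobtop",kn,.1285)):
    print(n,tri([ray(S,*a),ray(D,*b)]),onz(S,*a,z),onz(D,*b,z))
print('keeper',onz(D,*g(502,372),.105))
for n,p in dict(back=(372,38),right=(725,275),front=(370,640),left=(15,348)).items(): print(n,onz(S,*f(*p),.045))
for n,p in dict(b=(448,95),l=(42,305),f=(315,620),r=(742,355)).items(): print('side',n,onz(D,*g(*p),.045))
for n,p in dict(pl=(397,75),pr=(597,197)).items(): print('plate',n,onz(S,*f(*p),.079))
for n,p in dict(h1=(130,290),h2=(62,350),h3=(275,528),h4=(338,445)).items(): print(n,onz(S,*f(*p),.091))
r=lambda x,y:(300+x/5,250+y/5); q=lambda x,y:(120+x/5,80+y/5)
# end cartridge: cap end & tail end
print('cap',tri([ray(S,*r(252,103)),ray(D,*q(367,290))]))
print('tail',tri([ray(S,*r(152,140)),ray(D,*q(458,277))]))
print('base front corners', [onz(S,*r(*p),0.004) for p in((60,162),(280,498),(440,428))])
print('base side',[onz(D,*q(*p),0.004) for p in((362,430),(505,405),(322,225))])
for n,p in dict(a=(156,133),b=(207,108),c=(228,131),d=(175,160)).items(): print('tray',n,onz(S,*p,.03))
for n,p in dict(a=(257,330),b=(333,305),c=(362,355),d=(282,384)).items(): print('trayside',n,onz(D,*p,.03))
E
```

```text
post (array([0.52370167, 0.06271253, 0.14851123]), [np.float64(0.0029166454072635777), np.float64(0.002916645407263645)]) [0.52031979 0.06327199 0.147     ] [0.52663929 0.06225778 0.147     ]
knobtop (array([ 0.54351266, -0.02806402,  0.12850876]), [np.float64(0.0025263918069966507), np.float64(0.0025263918069966286)]) [ 0.54130723 -0.02681447  0.1285    ] [ 0.5455752 -0.0295373  0.1285   ]
keeper [ 0.5754118  -0.11430864  0.105     ]
back [ 0.45149485 -0.15377589  0.045     ]
right [0.40829956 0.08417148 0.045     ]
front [0.67366834 0.12939756 0.045     ]
left [ 0.71461474 -0.10573505  0.045     ]
side b [0.67948802 0.12416541 0.045     ]
side l [0.41009837 0.07461737 0.045     ]
side f [ 0.45107075 -0.16603148  0.045     ]
side r [ 0.72089726 -0.11510653  0.045     ]
plate pl [ 0.4741331  -0.10236606  0.079     ]
plate pr [0.44471237 0.02344944 0.079     ]
h1 [ 0.66413937 -0.07008667  0.091     ]
h2 [ 0.70858464 -0.06191418  0.091     ]
h3 [0.68609896 0.07733774 0.091     ]
h4 [0.63805426 0.0611551  0.091     ]
cap (array([0.45070463, 0.25537753, 0.07233284]), [np.float64(0.003069135819511486), np.float64(0.0030691358195116115)])
tail (array([0.50076392, 0.240445  , 0.07449957]), [np.float64(0.0030158385934153523), np.float64(0.0030158385934152916)])
base front corners [array([0.50770817, 0.20272422, 0.004     ]), array([0.54450563, 0.38213036, 0.004     ]), array([0.46525006, 0.40569791, 0.004     ])]
base side [array([0.42849373, 0.21581069, 0.004     ]), array([0.51115061, 0.19865243, 0.004     ]), array([0.47149177, 0.40021335, 0.004     ])]
tray a [ 0.54374112 -0.44409316  0.03      ]
tray b [ 0.35932556 -0.43880456  0.03      ]
tray c [ 0.36942866 -0.31543934  0.03      ]
tray d [ 0.55881802 -0.31676569  0.03      ]
trayside a [ 0.36923648 -0.32703651  0.03      ]
trayside b [ 0.54337182 -0.3471936   0.03      ]
trayside c [ 0.5357262  -0.46638931  0.03      ]
trayside d [ 0.36392804 -0.44684503  0.03      ]
```

```bash
python3 - <<'E'
from h import *
s=monitor.observe();W=cal('wrist');T=toolmat(s)
K,o,A=W
print('cam in tool',T.inv().apply(o-s['position']), (T.inv()*R.from_matrix(A)).as_euler('xyz'), T.inv().as_matrix()@A)
# aim: camera axis
d=T.inv().apply(A[:,2]);print(d)
# tool yaw .18 at position p: where does the axis meet z=.075
G=R.from_euler('xyz',[-np.pi/2,0,.18])
co=T.inv().apply(o-s['position'])
for z in(.25,.3,.35):
    p=np.array([0,0,z])+G.apply(co); dd=G.apply(d); q=p+dd*(.075-p[2])/dd[2]; print(z,q)
    tgt=np.array([.53,-.03,z]); tgt[:2]=np.array([.55,-.03])-q[:2]; print(tgt,rel(s,tgt,.18))
E
```

```text
cam in tool [ 7.49957653e-05 -1.32592136e-01  6.65795736e-02] [-1.84000958e+00 -4.22616145e-04 -4.73215108e-04] [[ 9.99999799e-01  2.81531154e-04  5.68574609e-04]
 [-4.73215048e-04 -2.65973273e-01  9.63980287e-01]
 [ 4.22616133e-04 -9.63980362e-01 -2.65973086e-01]]
[ 5.68574609e-04  9.63980287e-01 -2.65973086e-01]
0.25 [ 0.00352647 -0.0179472   0.075     ]
[ 0.54647353 -0.0120528   0.25      ] (array([ 0.000e+00,  1.063e+00, -1.000e-03]), array([-460.2,   -7.7, -521.3]))
0.3 [ 0.0060253 -0.0315146  0.075    ]
[0.5439747 0.0015146 0.3      ] (array([ 0.000e+00,  1.063e+00, -1.000e-03]), array([-448.2,  -57.7, -514.5]))
0.35 [ 0.00852413 -0.045082    0.075     ]
[0.54147587 0.015082   0.35      ] (array([ 0.000e+00,  1.063e+00, -1.000e-03]), array([-436.2, -107.7, -507.8]))
```

Emit:
{"api": "send_rows", "payload": {
  "series": "0 1.063 0 -448 -58 -514 1;0 1.063 0 -448 -58 -514 1;0 1.063 0 -448 -58 -514 1;0 1.063 0 -448 -58 -514 1;0 1.063 0 -448 -58 -514 1;0 1.063 0 -448 -58 -514 1;0 1.063 0 -448 -58 -514 1;0 1.063 0 -448 -58 -514 1;0 1.063 0 -448 -58 -514 1;0 1.063 0 -448 -58 -514 1;0 1.063 0 -448 -58 -514 1;0 1.063 0 -448 -58 -514 1;0 1.063 0 -448 -58 -514 1;0 1.063 0 -448 -58 -514 1;0 1.063 0 -448 -58 -514 1;0 1.063 0 -448 -58 -514 1;0 1.063 0 -448 -58 -514 1;0 1.063 0 -448 -58 -514 1;0 1.063 0 -448 -58 -514 1;0 1.063 0 -448 -58 -514 1",
  "force": 40
}}

```text
clock: 1.82
position: [0.5432, 0.0027, 0.3]
tool_rot: [-1.57, 0.001, 0.18]
force: [-0.4, -0.3, -0.7]
grip_width: 0.0851
```

```bash
python3 - <<'E'
from h import *
s=monitor.observe();print(s['clock'],s['position'],s['tool_rot'],s['qpos'],s['qd'].round(3));im=cams.grab_frame('wrist')
cv2.imwrite('pics/w1.png',im[:,:,::-1]);crop(im,0,0,512,384,1.5,'pics/w1b.png')
E
```

```text
1.8167 [0.54323691 0.00273623 0.29999201] [-1.57039970e+00  7.03319586e-04  1.80497169e-01] [-0.44991211  0.35696578  0.44710381  1.7630568  -0.17425116  1.06141889
  0.23857178] [-0.017 -0.007 -0.002  0.003  0.001  0.    -0.   ]
```

View pics/w1b.png

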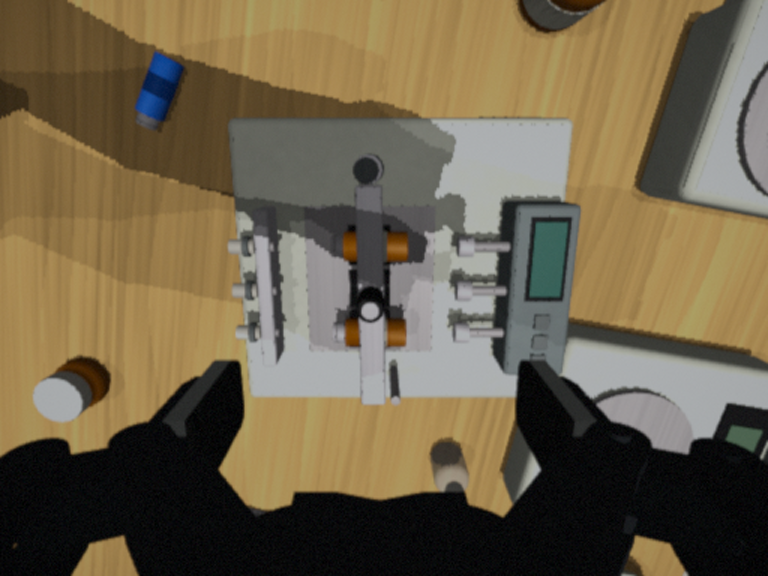

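```bash
python3 - <<'E'
from h import *
im=cv2.imread('pics/w1.png')[:,:,::-1]
crop(im,140,70,396,275,3,'pics/w1c.png')
W=cal('wrist');yaw=.18
pts={}
for n,(u,v,z) in dict(post=(369,169,.147),knob=(370,311,.1285),keep=(396,401,.105),b1=(230,119,.045),b2=(571,119,.045),f1=(250,397,.045),plT=(264,208,.079),plB=(268,363,.079)).items():
    print(n,onz(W,u/1.5,v/1.5,z))
E
```

```text
post [0.52633983 0.06516386 0.147     ]
knob [ 0.54350836 -0.02965734  0.1285    ]
keep [ 0.57809047 -0.10785038  0.105     ]
b1 [0.40842541 0.08179277 0.045     ]
b2 [0.67651626 0.13104355 0.045     ]
f1 [ 0.45050953 -0.16090481  0.045     ]
plT [0.45098824 0.0212794  0.079     ]
plB [ 0.46912006 -0.10641256  0.079     ]
```

View pics/w1c.png

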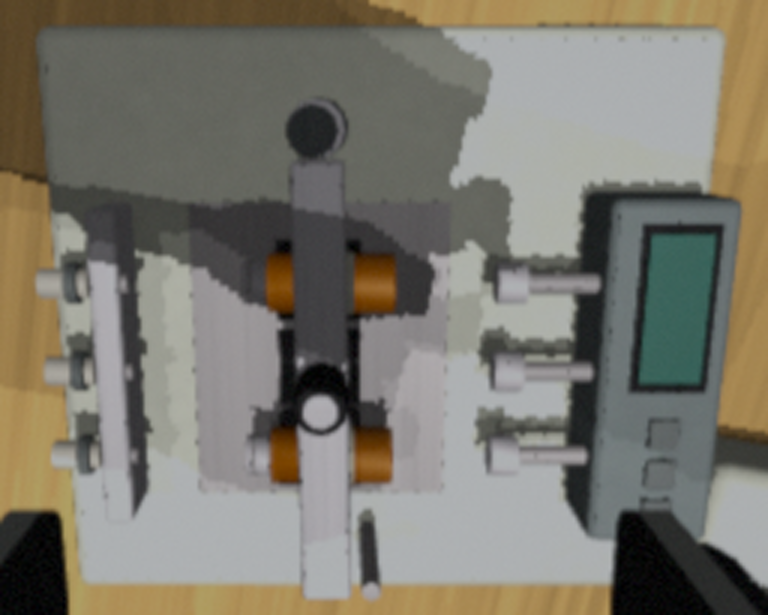

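```bash
python3 - <<'E'
from h import *
s=monitor.observe();print(s['position'],s['tool_rot'][2],s['force']);print(rel(s,[.5437,-.0292,.16],.184),rel(s,[.5437,-.0292,.111],.184))
E
```

```text
[0.54322944 0.00308011 0.30011435] 0.1812248599567774 [ 0.86163003 -0.61573701  0.22077507]
(array([-0.   , -0.003, -0.   ]), array([ -5.3, 140.1, -31.9])) (array([-0.   , -0.003, -0.   ]), array([ -5.3, 189.1, -31.9]))
```

Emit:
{"api": "send_rows", "payload": {
  "series": "0 -0.003 0 -5 40 -32 1;0 -0.003 0 -5 75 -32 1;0 -0.003 0 -5 110 -32 1;0 -0.003 0 -5 135 -32 1;0 -0.003 0 -5 140 -32 1;0 -0.003 0 -5 140 -32 1;0 -0.003 0 -5 140 -32 1",
  "force": 40
}}

```text
clock: 2.45
position: [0.545, -0.0298, 0.1616]
tool_rot: [-1.571, -0.001, 0.184]
force: [-0.1, -0.6, 1.2]
grip_width: 0.0857
```

```bash
python3 - <<'E'
from h import *
s=monitor.observe();print(s['clock'],s['position'],s['tool_rot']);im=cams.grab_frame('wrist');W=cal('wrist')
crop(im,0,0,512,384,1.5,'pics/w2.png');p=(.5437,-.0292)
print([proj(W,[*p,z])*1.5 for z in(.128,.117)]); s=monitor.observe(); print(s['position'])
E
```

```text
2.45 [ 0.54497598 -0.02976543  0.16156834] [-1.57086147e+00 -1.09850392e-03  1.83819380e-01]
[array([373.56469154, 339.25407345]), array([373.78608307, 329.40700738])]
[ 0.54526466 -0.02985506  0.16203449]
```

View pics/w2.png

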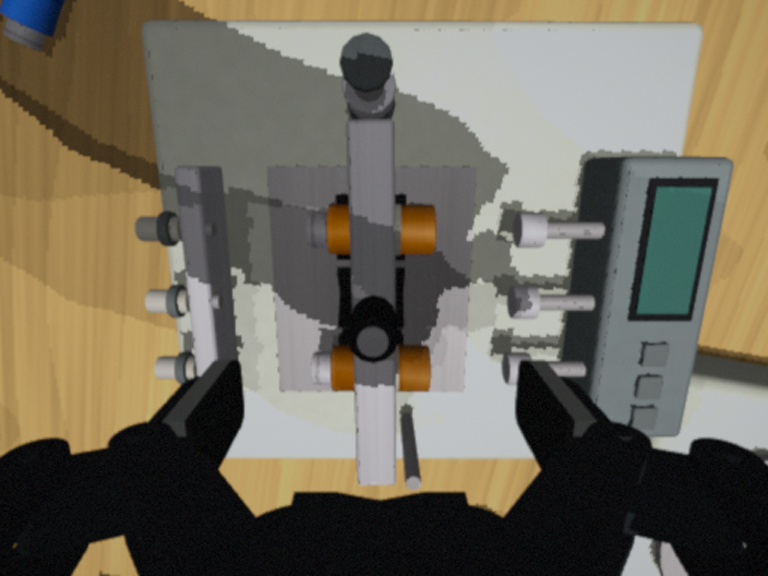

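Emit:
{"api": "send_rows", "payload": {
  "series": "0 0 0 -1.5 20 -0.5 1;0 0 0 -1.5 40 -0.5 1;0 0 0 -1.5 51 -0.5 1;0 0 0 -1.5 51 -0.5 1;0 0 0 -1.5 51 -0.5 0;0 0 0 -1.5 51 -0.5 0;0 0 0 -1.5 51 -0.5 0;0 0 0 -1.5 51 -0.5 0;0 0 0 -1.5 51 -0.5 0;0 0 0 -1.5 51 -0.5 0;0 0 0 -1.5 51 -0.5 0",
  "force": 60
}}

```text
clock: 3.42
position: [0.5436, -0.0311, 0.1098]
tool_rot: [-1.571, -0.001, 0.183]
force: [0.9, -1.0, 6.2]
grip_width: 0.0181
```

Emit:
{"api": "send_rows", "payload": {
  "series": "0 0 0 0 -4 0 0;0 0 0 0 -8 0 0;0 0 0 0 -12 0 0;0 0 0 0 -17 0 0;0 0 0 0 -22 0 0;0 0 0 0 -27 0 0;0 0 0 0 -32 0 0;0 0 0 0 -36 0 0;0 0 0 0 -38 0 0;0 0 0 0 -38 0 0;0 0 0 0 -38 0 0",
  "force": 90
}}

```text
clock: 4.33
position: [0.5429, -0.0309, 0.1473]
tool_rot: [-1.571, 0.0, 0.183]
force: [-1.4, 4.9, -11.5]
grip_width: 0.0177
```

```bash
python3 - <<'E'
from h import *
s=monitor.observe();print(s['clock'],s['position'],s['tool_rot'],s['force'],s['moment'],s['grip_width']);im=cams.grab_frame('wrist')
crop(im,100,0,412,384,1.5,'pics/w3.png');im=cams.grab_frame('side');crop(im,195,100,350,260,4,'pics/s3.png')
E
```

```text
4.3333 [ 0.54289271 -0.03091988  0.14725822] [-1.57059476e+00  2.02174526e-04  1.83136521e-01] [ -1.41575784   4.87311894 -11.49156609] [ 0.66078283  0.13174792 -0.03610718] 0.01769976175744437
```

View pics/w3.png

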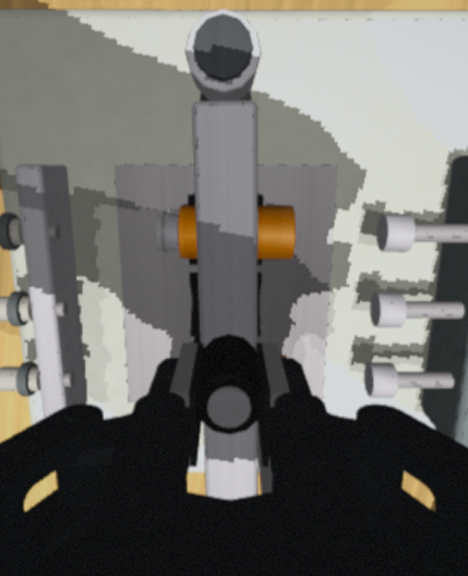

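View pics/s3.png

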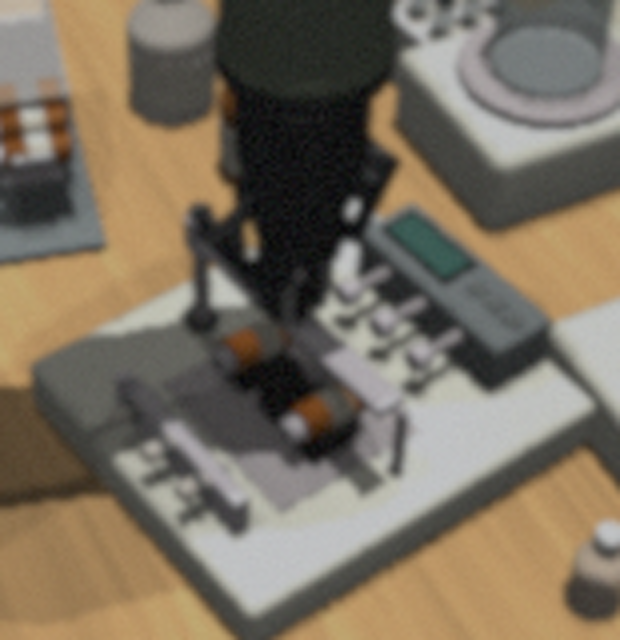

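Emit:
{"api": "send_rows", "payload": {
  "series": "0 -0.1 0 9.5 0 0.5 0;0 -0.2 0 18.9 0 1.9 0;0 -0.3 0 28.1 0 4.2 0;0 -0.4 0 37 0 7.5 0;0 -0.5 0 45.5 0 11.6 0;0 -0.6 0 53.6 0 16.6 0;0 -0.7 0 61.2 0 22.3 0;0 -0.8 0 68.1 0 28.8 0;0 -0.9 0 74.4 0 35.9 0;0 -1.0 0 79.9 0 43.7 0;0 -1.1 0 84.7 0 51.9 0;0 -1.2 0 88.5 0 60.6 0;0 -1.3 0 91.5 0 69.6 0;0 -1.4 0 93.6 0 78.9 0;0 -1.5 0 94.8 0 88.3 0;0 -1.6 0 95 0 97.8 0;0 -1.63 0 94.8 0 100.6 0;0 -1.63 0 94.8 0 100.6 0;0 -1.63 0 94.8 0 100.6 0"
}}

```text
clock: 6.02
position: [0.6177, 0.086, 0.1468]
tool_rot: [-1.571, -0.001, 1.813]
force: [-0.9, 7.6, -11.9]
grip_width: 0.0175
```

```bash
python3 - <<'E'
from h import *
s=monitor.observe();print(s['clock'],s['position'],s['tool_rot'],s['force'],s['moment'],s['grip_width'],s['qpos']);im=cams.grab_frame('wrist')
crop(im,0,0,512,384,1.5,'pics/w4.png');im=cams.grab_frame('side');crop(im,195,100,350,260,4,'pics/s4.png')
E
```

```text
6.0167 [0.61774866 0.08595559 0.14681999] [-1.57055998e+00 -1.34575335e-03  1.81281003e+00] [ -0.9399353    7.60533732 -11.93039641] [ 1.95514158  0.17119782 -0.7771597 ] 0.017525049519820004 [-0.18668226  0.62861096 -0.06810593  1.68368393  0.05236691  0.83132113
  1.53569433]
```

View pics/w4.png

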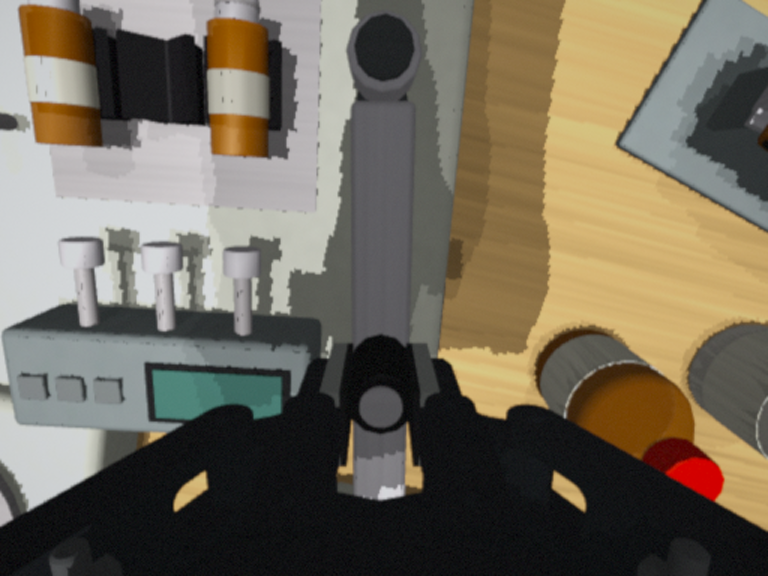

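View pics/s4.png

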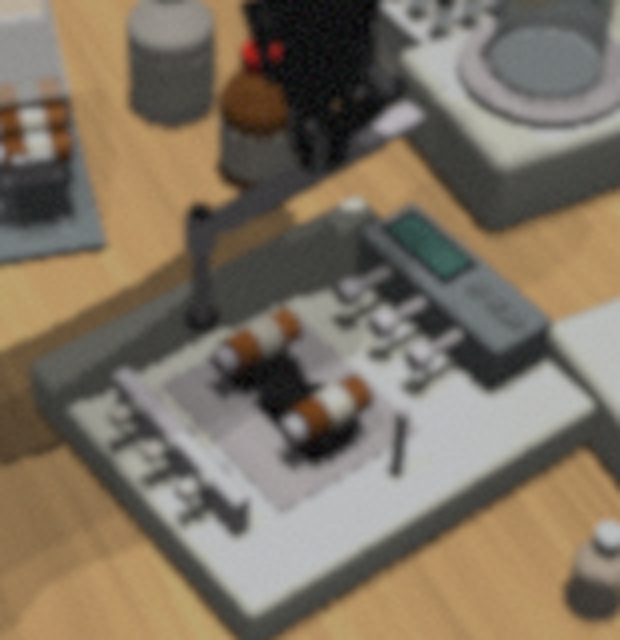

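Emit:
{"api": "send_rows", "payload": {
  "series": "0 0 0 0 5 0 0;0 0 0 0 10 0 0;0 0 0 0 15 0 0;0 0 0 0 20 0 0;0 0 0 0 25 0 0;0 0 0 0 30 0 0;0 0 0 0 34 0 0;0 0 0 0 37 0 0;0 0 0 0 39 0 0;0 0 0 0 40 0 0;0 0 0 0 40 0 0"
}}

```text
clock: 7.03
position: [0.6182, 0.0859, 0.1072]
tool_rot: [-1.571, -0.001, 1.812]
force: [-3.7, 8.1, -4.0]
grip_width: 0.0175
```

Emit:
{"api": "send_rows", "payload": {
  "series": "0 0 0 0 0 0 0.5;0 0 0 0 0 0 0.6;0 0 0 0 0 0 0.6;0 0 0 0 0 0 0.6;0 0 0 0 0 0 0.6"
}}

```text
clock: 7.45
position: [0.6182, 0.0847, 0.1075]
tool_rot: [-1.571, 0.0, 1.813]
force: [0.5, -0.0, -0.1]
grip_width: 0.0513
```

```bash
python3 - <<'E'
from h import *
s=monitor.observe();print(s['clock'],s['position'],s['tool_rot'],s['force'],s['grip_width'])
# next: raise then go over pump, view from z=.25, yaw .184, aimed at cradles
print(rel(s,[.545,-.01,.24],.184))
E
```

```text
7.45 [0.61820555 0.08473895 0.10750659] [-1.57124462e+00  3.59628931e-04  1.81261962e+00] [ 0.46278525 -0.01026761 -0.0847693 ] 0.05133957566948917
(array([1.000e-03, 1.629e+00, 0.000e+00]), array([ -74.5, -132.5,   93.7]))
```

Emit:
{"api": "send_rows", "payload": {
  "series": "0 0 0 0 -35 0 0.6;0 0 0 0 -70 0 0.6;0 0.12 0 -5 -95 6 1;0 0.24 0 -12 -115 15 1;0 0.36 0 -18 -132 22 1;0 0.48 0 -24 -132 30 1;0 0.6 0 -30 -132 38 1;0 0.72 0 -36 -132 45 1;0 0.84 0 -42 -132 52 1;0 0.96 0 -48 -132 60 1;0 1.08 0 -54 -132 68 1;0 1.2 0 -60 -132 75 1;0 1.32 0 -66 -132 83 1;0 1.44 0 -70 -132 88 1;0 1.56 0 -74.5 -132 93.7 1;0 1.629 0 -74.5 -132 93.7 1;0 1.629 0 -74.5 -132 93.7 1;0 1.629 0 -74.5 -132 93.7 1"
}}

```text
clock: 8.95
position: [0.545, -0.0095, 0.2394]
tool_rot: [-1.571, -0.0, 0.187]
force: [-0.6, 1.0, -0.5]
grip_width: 0.0855
```

```bash
python3 - <<'E'
from h import *
s=monitor.observe();print(s['clock'],s['position'],s['tool_rot']);im=cams.grab_frame('wrist')
cv2.imwrite('pics/w5raw.png',im[:,:,::-1]);crop(im,0,0,512,384,1.5,'pics/w5.png');im=cams.grab_frame('scene');crop(im,130,90,330,300,3,'pics/s5.png')
np.savez('w5',*cal('wrist'))
E
```

```text
8.95 [ 0.54496314 -0.00953535  0.23941825] [-1.57093354e+00 -2.52551985e-04  1.86815912e-01]
```

View pics/w5.png

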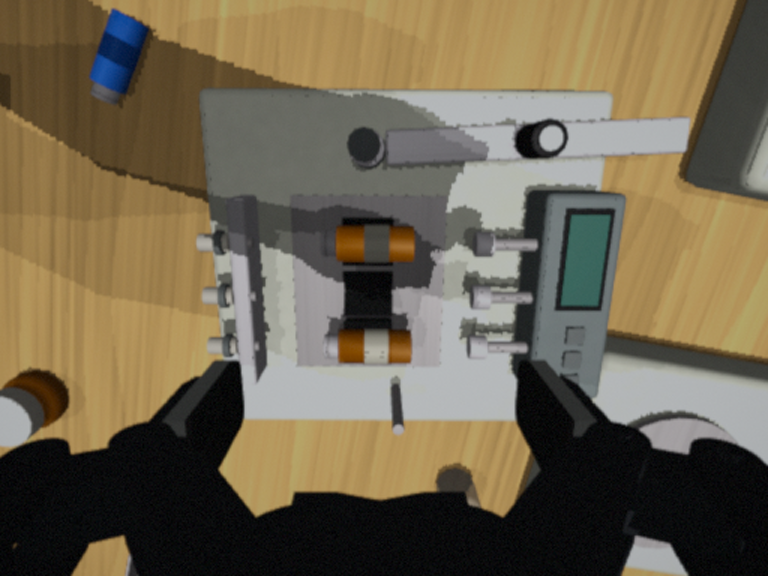

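View pics/s5.png

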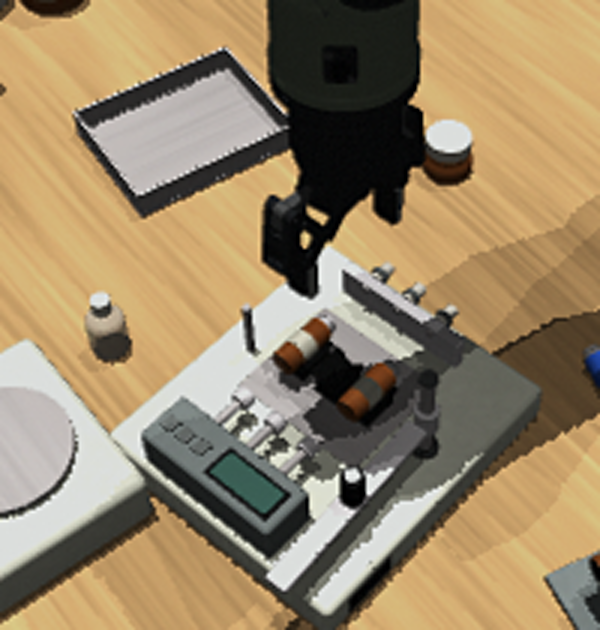

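```bash
cat >> h.py <<'E'
def am(im,box,lo=(5,120,60),hi=(25,255,255)):
    """amber blob corners inside box (u0,v0,u1,v1)"""
    h=cv2.cvtColor(im,cv2.COLOR_RGB2HSV);m=cv2.inRange(h,lo,hi);k=np.zeros_like(m);u0,v0,u1,v1=box;k[v0:v1,u0:u1]=m[v0:v1,u0:u1]
    k=cv2.morphologyEx(k,cv2.MORPH_CLOSE,np.ones((17,17),np.uint8)); n,l,st,c=cv2.connectedComponentsWithStats(k)
    i=1+np.argmax(st[1:,4]); cnt,_=cv2.findContours((l==i).astype(np.uint8),0,2); return cv2.minAreaRect(cnt[0]),st[i]
E
python3 - <<'E'
from h import *
im=cv2.imread('pics/w5raw.png')[:,:,::-1].copy();d=np.load('w5.npz');W=[d[k] for k in d]
for n,b in dict(c0=(205,140,290,180),c2=(205,210,290,250)).items():
    r,st=am(im,b);print(n,r,st); bx=cv2.boxPoints(r)
    print(np.array([onz(W,*p,.075) for p in bx]).round(4).tolist(), onz(W,*r[0],.075))
post=onz(W,364/1.5,147/1.5,.147);kp=onz(W,398/1.5,431/1.5,.105);print(post,kp)
v=kp-post;yaw=np.arctan2(v[1],v[0])-np.arctan2(-178,21);print(yaw,np.hypot(*v[:2]))
for yaw in(.184,):
    c,s=np.cos(yaw),np.sin(yaw)
    print('org from post',post[:2]-[-s*.095,c*.095],'keep',kp[:2]-[c*.021+s*.083,s*.021-c*.083])
for p in((470,244),(470,297),(468,346)): print('pusher',onz(W,p[0]/1.5,p[1]/1.5,.075))
E
```

```text
c0 ((250.0, 162.5), (23.0, 52.0), 90.0) [ 224  151   53   24 1181]
[[0.5131, 0.0127, 0.075], [0.5629, 0.0222, 0.075], [0.5677, -0.0002, 0.075], [0.5168, -0.0099, 0.075]] [0.54010309 0.00631021 0.075     ]
c2 ((249.5, 231.0), (20.0, 47.0), 90.0) [226 221  48  21 957]
[[0.5269, -0.0586, 0.075], [0.5749, -0.0495, 0.075], [0.5795, -0.0716, 0.075], [0.5306, -0.0808, 0.075]] [ 0.55292322 -0.06503929  0.075     ]
[0.52482245 0.06266976 0.147     ] [ 0.57743734 -0.10903419  0.105     ]
0.17990880487535166 0.17958444574101665
org from post [ 0.54220399 -0.03072661] keep [ 0.54160585 -0.03127749]
pusher [0.60147261 0.01776311 0.075     ]
pusher [ 0.61011568 -0.01753055  0.075     ]
pusher [ 0.61724095 -0.0524966   0.075     ]
```

```bash
cat >> h.py <<'E'
ORG=np.array([.5418,-.0307]);YAW=.182
def pump(x,y): c,s=np.cos(YAW),np.sin(YAW); return ORG+[c*x-s*y,s*x+c*y]
E
python3 - <<'E'
from h import *
s=monitor.observe();p=pump(0,-.036);print(p,rel(s,[*p,.072],.182))
E
```

```text
[ 0.54831589 -0.06610541] (array([-0.   ,  0.005,  0.   ]), array([ -7.3, 167.3, -56.3]))
```

Emit:
{"api": "send_rows", "payload": {
  "series": "0 0.005 0 -7.3 30 -40 1;0 0.005 0 -7.3 60 -56.3 1;0 0.005 0 -7.3 90 -56.3 1;0 0.005 0 -7.3 120 -56.3 1;0 0.005 0 -7.3 145 -56.3 1;0 0.005 0 -7.3 160 -56.3 1;0 0.005 0 -7.3 167.3 -56.3 1;0 0.005 0 -7.3 167.3 -56.3 1;0 0.005 0 -7.3 167.3 -56.3 0.5;0 0.005 0 -7.3 167.3 -56.3 0.5;0 0.005 0 -7.3 167.3 -56.3 0.5;0 0.005 0 -7.3 167.3 -56.3 0.5;0 0.005 0 -7.3 167.3 -56.3 0.5;0 0.005 0 -7.3 167.3 -56.3 0.5",
  "force": 25
}}

```text
clock: 10.22
position: [0.5487, -0.0664, 0.0732]
tool_rot: [-1.571, -0.002, 0.179]
force: [-1.7, -0.6, 8.5]
grip_width: 0.0593
```

```bash
python3 - <<'E'
from h import *
s=monitor.observe();print(s['clock'],s['position'],s['tool_rot'],s['force'],s['grip_width']);im=cams.grab_frame('wrist')
crop(im,0,0,512,384,1.5,'pics/w6.png')
E
```

```text
10.2167 [ 0.54872287 -0.06640481  0.0732416 ] [-1.57112261 -0.00201459  0.17918797] [-1.65886648 -0.58138908  8.45764612] 0.05927574506088464
```

View pics/w6.png

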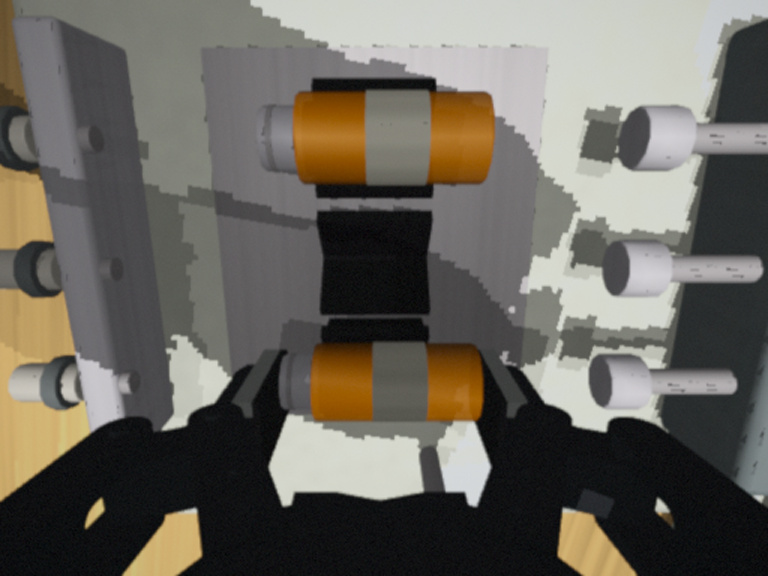

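```bash
python3 - <<'E'
from h import *
s=monitor.observe();print(rel(s,[.455,-.345,.20],.182), s['position'])
E
```

```text
(array([ 0.   , -0.003,  0.002]), array([-141.6, -126.9, -257.4])) [ 0.54875104 -0.06642196  0.07327191]
```

Emit:
{"api": "send_rows", "payload": {
  "series": "0 0 0 0 -10 0 0.5;0 0 0 0 -30 0 0.5;0 0 0 0 -60 0 0.5;0 0 0 0 -90 0 0.5;0 0 0 -10 -120 -20 0.5;0 0 0 -30 -127 -50 0.5;0 0 0 -50 -127 -85 0.5;0 0 0 -70 -127 -120 0.5;0 0 0 -90 -127 -155 0.5;0 0 0 -110 -127 -190 0.5;0 0 0 -128 -127 -225 0.5;0 0 0 -138 -127 -250 0.5;0 0 0 -142 -127 -257 0.5;0 0 0 -142 -127 -257 0.5;0 0 0 -142 -127 -257 0.5"
}}

```text
clock: 11.52
position: [0.4541, -0.3443, 0.1996]
tool_rot: [-1.571, -0.001, 0.179]
force: [-0.2, 0.2, -0.1]
grip_width: 0.0596
```

```bash
python3 - <<'E'
from h import *
s=monitor.observe();print(s['clock'],s['position'],s['tool_rot'],s['force'],s['grip_width']);im=cams.grab_frame('wrist');np.savez('w7',*cal('wrist'))
crop(im,0,0,512,384,1.5,'pics/w7.png')
E
```

```text
11.5167 [ 0.45405216 -0.3442617   0.19962108] [-1.57076158e+00 -5.76655886e-04  1.78619502e-01] [-0.23454386  0.22674242 -0.11413532] 0.05958252473314288
```

View pics/w7.png

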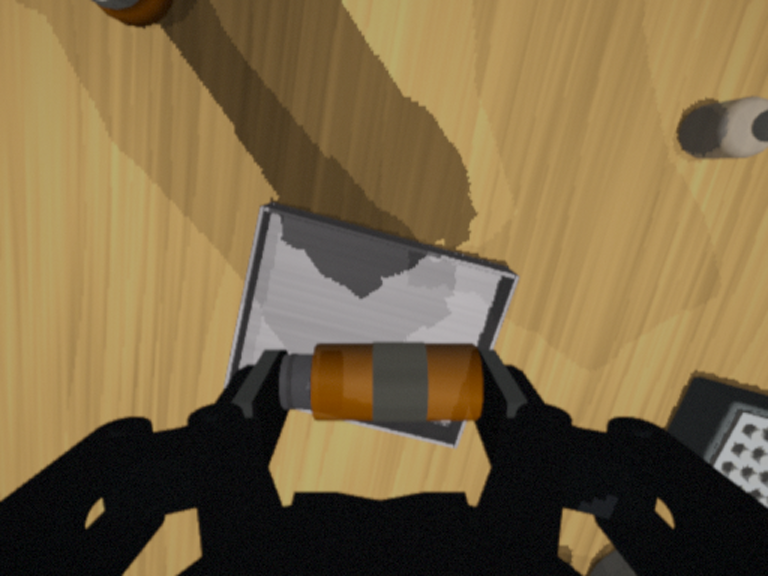

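```bash
python3 - <<'E'
from h import *
d=np.load('w7.npz');W=[d[k] for k in d]
a,b,c=[onz(W,u/1.5,v/1.5,.03) for u,v in((265,206),(516,274),(457,444))]
print(a,b,c,np.linalg.norm(b-a),np.linalg.norm(c-b)); ctr=(a+c)/2; e=(b-a)/np.linalg.norm(b-a); yaw=np.arctan2(e[1],e[0]);print(ctr,yaw)
n=np.array([-e[1],e[0]])
s=monitor.observe()
for t in(-.03,.03): p=ctr[:2]+n*t; print(t,p,rel(s,[*p,.017],yaw))
E
```

```text
[ 0.37473774 -0.31682599  0.03      ] [ 0.54797182 -0.33172817  0.03      ] [ 0.53805655 -0.46796755  0.03      ] 0.17387385896998786 0.13659970697984036
[ 0.45639715 -0.39239677  0.03      ] -0.08581210424827307
-0.03 [ 0.45382594 -0.42228638] (array([-0.   ,  0.266,  0.001]), array([-14.8, 182.4, -77.5]))
0.03 [ 0.45896835 -0.36250716] (array([-0.   ,  0.266,  0.001]), array([  0.9, 182.5, -19.6]))
```

Emit:
{"api": "send_rows", "payload": {
  "series": "0 0.1 0 -8 35 -40 0.5;0 0.2 0 -14.8 70 -70 0.5;0 0.266 0 -14.8 100 -77.5 0.5;0 0.266 0 -14.8 125 -77.5 0.5;0 0.266 0 -14.8 150 -77.5 0.5;0 0.266 0 -14.8 168 -77.5 0.5;0 0.266 0 -14.8 178 -77.5 0.5;0 0.266 0 -14.8 184.5 -77.5 0.5;0 0.266 0 -14.8 184.5 -77.5 0.5;0 0.266 0 -14.8 184.5 -77.5 0.5;0 0.266 0 -14.8 184.5 -77.5 0.8;0 0.266 0 -14.8 184.5 -77.5 0.8;0 0.266 0 -14.8 184.5 -77.5 0.8;0 0.266 0 -14.8 184.5 -77.5 0.8;0 0.266 0 -14.8 160 -77.5 1;0 0.266 0 -14.8 120 -77.5 1;0 0.266 0 -14.8 80 -77.5 1;0 0.266 0 -14.8 40 -77.5 1;0 0.266 0 -14.8 5 -77.5 1;0 0.266 0 -14.8 0 -77.5 1"
}}

```text
clock: 13.23
position: [0.4545, -0.4253, 0.2054]
tool_rot: [-1.575, -0.007, -0.088]
force: [-0.3, -0.9, -0.4]
grip_width: 0.0855
```

```bash
python3 - <<'E'
from h import *
s=monitor.observe();print(s['clock'],s['position'],s['tool_rot'],s['force'],s['grip_width']);im=cams.grab_frame('scene')
crop(im,130,90,330,300,3,'pics/s8.png')
p=pump(0,.036);print(p,rel(s,[*p,.072],.182))
E
```

```text
13.2333 [ 0.45453989 -0.42525357  0.20539875] [-1.57497526 -0.00661958 -0.08753568] [-0.34811066 -0.89812108 -0.44738049] 0.08554884623674305
[0.53528411 0.00470541] (array([ 0.005, -0.27 ,  0.006]), array([ 42. , 131.9, 435.9]))
```

View pics/s8.png

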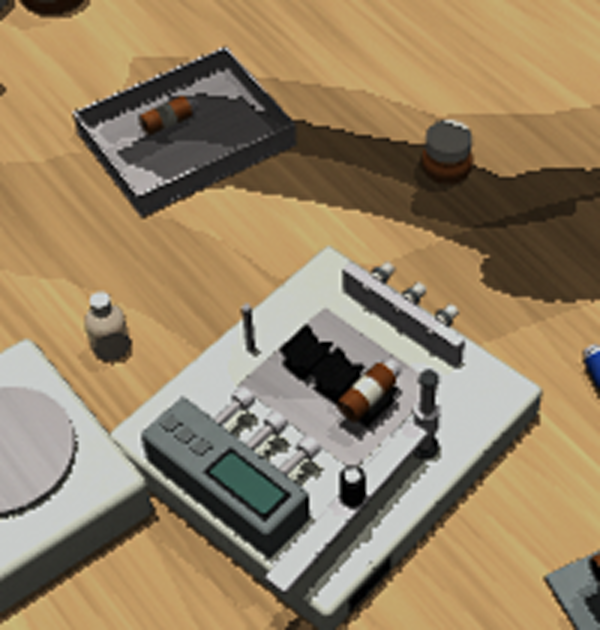

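```bash
python3 - <<'E'
from h import *
s=monitor.observe();print(s['clock'],s['position'],s['tool_rot'])
p=pump(0,.036);print(p,rel(s,[*p,.072],.182))
E
```

```text
13.2833 [ 0.45434876 -0.42471163  0.20351598] [-1.57398974 -0.00550335 -0.08725771]
[0.53528411 0.00470541] (array([ 0.004, -0.269,  0.005]), array([ 42.5, 130.4, 435.3]))
```

Emit:
{"api": "send_rows", "payload": {
  "series": "0 -0.05 0 4 0 40 1;0 -0.1 0 8 0 80 1;0 -0.15 0 12 0 120 1;0 -0.2 0 16 0 160 1;0 -0.269 0 20 0 200 1;0 -0.269 0 24 0 240 1;0 -0.269 0 28 0 280 1;0 -0.269 0 32 0 320 1;0 -0.269 0 36 0 360 1;0 -0.269 0 40 20 395 1;0 -0.269 0 43 40 420 1;0 -0.269 0 44 60 432 1;0 -0.269 0 44 65 432 1;0 -0.269 0 44 65 432 1;0 -0.269 0 44 65 432 1;0 -0.269 0 44 65 432 1"
}}

```text
clock: 14.62
position: [0.5348, 0.0017, 0.1347]
tool_rot: [-1.571, -0.001, 0.18]
force: [0.6, 0.1, 0.4]
grip_width: 0.0856
```

```bash
python3 - <<'E'
from h import *
s=monitor.observe();im=cams.grab_frame('wrist');s2=monitor.observe();print(s['clock'],s['position'],s2['position'],s['tool_rot'])
p=pump(0,.036);print(p,rel(s2,[*p,.072],.182))
crop(im,0,0,512,384,1.5,'pics/w9.png')
E
```

```text
14.6167 [0.53478796 0.00174686 0.13473125] [0.53488624 0.00188622 0.13486545] [-1.57124989e+00 -7.10225205e-04  1.80172100e-01]
[0.53528411 0.00470541] (array([ 0.   , -0.002,  0.001]), array([ 0.8, 62.9,  2.7]))
```

View pics/w9.png

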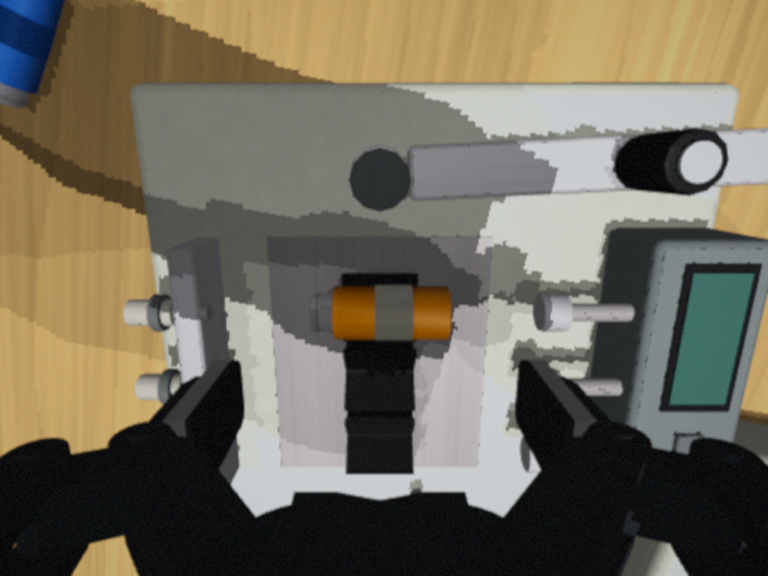

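Emit:
{"api": "send_rows", "payload": {
  "series": "0 -0.002 0 0.5 25 2.5 1;0 -0.002 0 0.5 45 2.5 1;0 -0.002 0 0.5 58 2.5 1;0 -0.002 0 0.5 63 2.5 1;0 -0.002 0 0.5 63 2.5 1;0 -0.002 0 0.5 63 2.5 0.5;0 -0.002 0 0.5 63 2.5 0.5;0 -0.002 0 0.5 63 2.5 0.5;0 -0.002 0 0.5 63 2.5 0.5;0 -0.002 0 0.5 63 2.5 0.5;0 -0.002 0 0.5 63 2.5 0.5;0 -0.002 0 0.5 50 2.5 0.5;0 -0.002 0 0.5 25 2.5 0.5;0 -0.002 0 0.5 -10 2.5 0.5;0 -0.002 0 0.5 -40 2.5 0.5;0 -0.002 0 0.5 -60 2.5 0.5;0 -0.002 0 0.5 -60 2.5 0.5;0 -0.002 0 0.5 -60 2.5 0.5",
  "force": 25
}}

```text
clock: 16.17
position: [0.5352, 0.0058, 0.1955]
tool_rot: [-1.571, -0.003, 0.184]
force: [-1.3, 0.4, -1.1]
grip_width: 0.0593
```

```bash
python3 - <<'E'
from h import *
im=cams.grab_frame('scene');crop(im,130,90,330,300,3,'pics/s10.png');s=monitor.observe();print(s['clock'],s['position'],s['tool_rot'],s['grip_width'])
print(rel(s,[.459,-.3645,.20],-.086))
E
```

```text
16.2167 [0.53464741 0.00579555 0.19440249] [-1.57055635e+00 -1.03023740e-03  1.84212318e-01] 0.05967459763378609
(array([-0.   ,  0.27 ,  0.001]), array([-142.2,   -5.8, -350.2]))
```

View pics/s10.png

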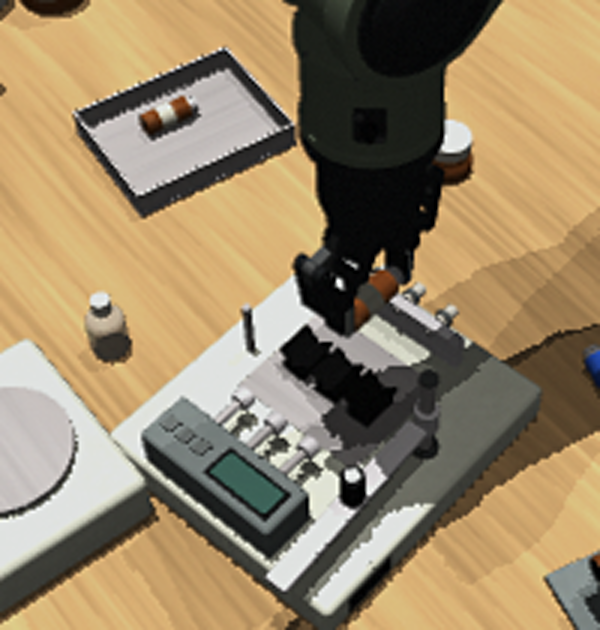

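Emit:
{"api": "send_rows", "payload": {
  "series": "0 0.03 0 -16 0 -38 0.5;0 0.06 0 -32 0 -76 0.5;0 0.1 0 -48 0 -114 0.5;0 0.14 0 -64 0 -152 0.5;0 0.18 0 -80 0 -190 0.5;0 0.22 0 -95 0 -228 0.5;0 0.25 0 -110 0 -265 0.5;0 0.27 0 -124 10 -300 0.5;0 0.27 0 -134 30 -330 0.5;0 0.27 0 -140 60 -346 0.5;0 0.27 0 -142 90 -350 0.5;0 0.27 0 -142 120 -350 0.5;0 0.27 0 -142 145 -350 0.5;0 0.27 0 -142 160 -350 0.5;0 0.27 0 -142 172 -350 0.5;0 0.27 0 -142 180 -350 0.5;0 0.27 0 -142 180 -350 0.5;0 0.27 0 -142 180 -350 0.5"
}}

```text
clock: 17.72
position: [0.459, -0.3645, 0.0139]
tool_rot: [-1.571, 0.0, -0.086]
force: [-0.6, -0.1, 0.2]
grip_width: 0.0597
```

Emit:
{"api": "send_rows", "payload": {
  "series": "0 0 0 0 0 0 0.8;0 0 0 0 0 0 0.8;0 0 0 0 0 0 0.8;0 0 0 0 0 0 0.8;0 0 0 0 -25 0 1;0 0 0 0 -65 0 1;0 0 0 0 -105 0 1;0 0 0 0 -145 0 1;0 0 0 0 -180 0 1;0 0 0 0 -185 0 1;0 0 0 0 -185 0 1;0 0 0 0 -185 0 1"
}}

```text
clock: 18.72
position: [0.4591, -0.3641, 0.1988]
tool_rot: [-1.571, -0.0, -0.086]
force: [0.1, -0.3, -1.0]
grip_width: 0.0858
```

```bash
python3 - <<'E'
from h import *
im=cams.grab_frame('scene');crop(im,130,90,330,300,3,'pics/s11.png');im=cams.grab_frame('wrist');crop(im,0,0,512,384,1.2,'pics/w11.png');s=monitor.observe();print(s['clock'],s['position'],s['tool_rot'],s['grip_width'])
# view of rack end: cam should aim at (.476,.245,.07) yaw?
print(rel(s,[.474,.255,.26],-.2))
E
```

```text
18.8167 [ 0.45864446 -0.36394181  0.19772885] [-1.56990422  0.00167294 -0.0858632 ] 0.08519079613168577
(array([-0.001,  0.114, -0.002]), array([-37.9, -61.7, 618. ]))
```

View pics/w11.png

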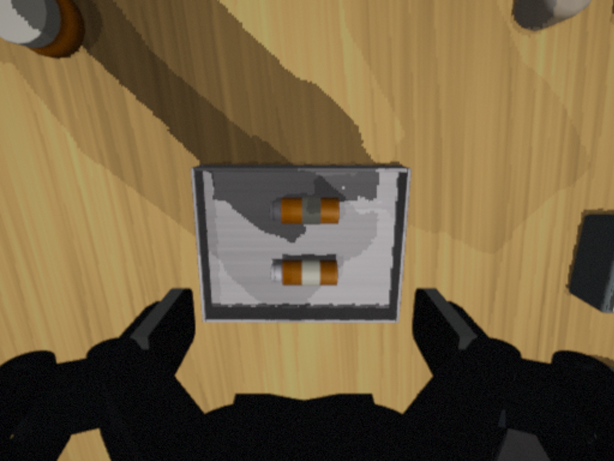

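Emit:
{"api": "send_rows", "payload": {
  "series": "0 0.01 0 -2 -10 40 1;0 0.02 0 -4 -25 80 1;0 0.03 0 -6 -40 120 1;0 0.04 0 -8 -55 160 1;0 0.05 0 -10 -62 200 1;0 0.06 0 -13 -62 240 1;0 0.07 0 -16 -62 280 1;0 0.08 0 -19 -62 320 1;0 0.09 0 -22 -62 360 1;0 0.1 0 -25 -62 400 1;0 0.11 0 -27 -62 440 1;0 0.114 0 -29 -62 480 1;0 0.114 0 -31 -62 520 1;0 0.114 0 -33 -62 560 1;0 0.114 0 -36 -62 600 1;0 0.114 0 -38 -62 625 1;0 0.114 0 -39 -62 631 1;0 0.114 0 -39 -62 631 1;0 0.114 0 -39 -62 631 1;0 0.114 0 -39 -62 631 1"
}}

```text
clock: 20.48
position: [0.4746, 0.2659, 0.2605]
tool_rot: [-1.572, 0.0, -0.202]
force: [-0.4, -0.3, 0.9]
grip_width: 0.0851
```

```bash
python3 - <<'E'
from h import *
s=monitor.observe();im=cams.grab_frame('wrist');np.savez('w12',*cal('wrist'));cv2.imwrite('pics/w12raw.png',im[:,:,::-1]);crop(im,0,0,512,384,1.5,'pics/w12.png');print(s['clock'],s['position'],s['tool_rot'],monitor.observe()['position'])
E
```

```text
20.4833 [0.4745763  0.2659161  0.26053655] [-1.57197993e+00  4.28584538e-04 -2.01840759e-01] [0.47467499 0.26598287 0.2607993 ]
```

View pics/w12.png

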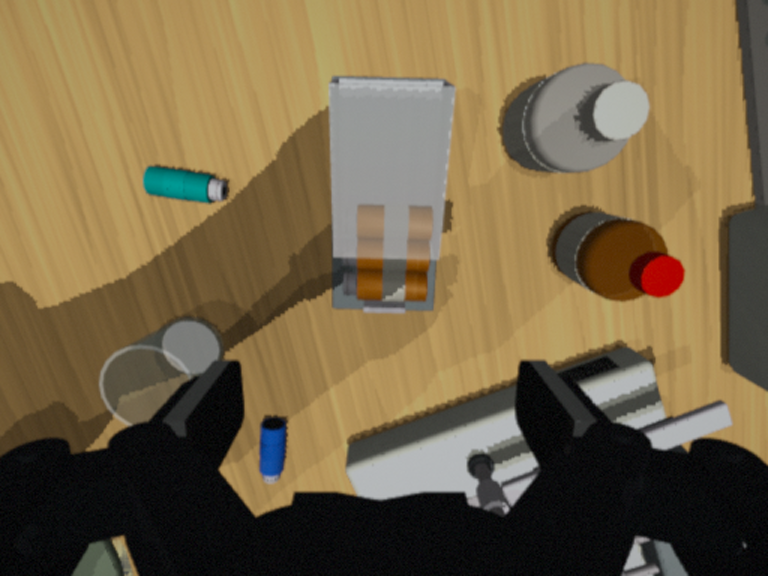

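```bash
python3 - <<'E'
from h import *
im=cv2.imread('pics/w12raw.png')[:,:,::-1].copy();crop(im,205,120,315,215,7,'pics/w12c.png')
d=np.load('w12.npz');W=[d[k] for k in d]
for p in((355,206),): pass
E
```

```text
(no output)
```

View pics/w12c.png

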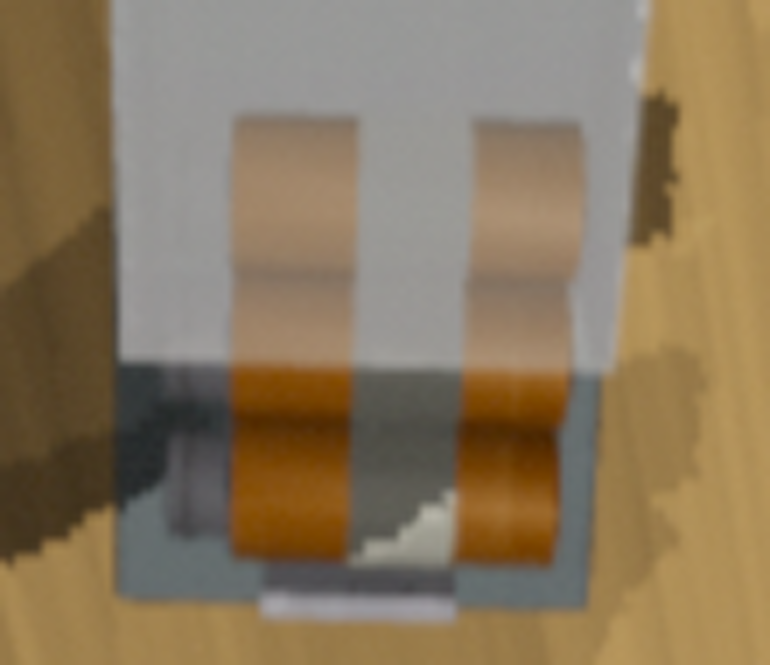

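```bash
python3 - <<'E'
from h import *
d=np.load('w12.npz');W=[d[k] for k in d]
f=lambda x,y,z:onz(W,205+x/7,120+y/7,z)
a=f(168,490,.07);b=f(556,493,.07);print(a,b,np.linalg.norm(a-b),(a+b)/2)
# silhouettes: near & far edges of barrel at axis height
print(f(392,565,.07),f(392,427,.07))
# base edges for yaw
l=f(118,597,.004);r=f(585,606,.004);print(l,r,np.arctan2(*(r-l)[[1,0]]))
print(np.arctan2(*(b-a)[[1,0]]))
# cover edge direction
s=monitor.observe();c=(a+b)/2;print(rel(s,[c[0],c[1],.067],-.2))
E
```

```text
[0.44621476 0.25302758 0.07      ] [0.50584629 0.24032788 0.07      ] 0.06096886180237805 [0.47603053 0.24667773 0.07      ]
[0.47831072 0.23389881 0.07      ] [0.48264946 0.25593753 0.07      ]
[0.42348251 0.21818311 0.004     ] [0.51092841 0.19843564 0.004     ] -0.22209955276547436
-0.209834568226817
(array([ 0.001, -0.002, -0.   ]), array([  5.2, 193.8, -18.5]))
```

Emit:
{"api": "send_rows", "payload": {
  "series": "0 0.008 0 5 35 -18.5 1;0 0.008 0 5 70 -18.5 1;0 0.008 0 5 105 -18.5 1;0 0.008 0 5 140 -18.5 1;0 0.008 0 5 165 -18.5 1;0 0.008 0 5 185 -18.5 1;0 0.008 0 5 194 -18.5 1;0 0.008 0 5 194 -18.5 1;0 0.008 0 5 194 -18.5 1;0 0.008 0 5 194 -18.5 0.5;0 0.008 0 5 194 -18.5 0.5;0 0.008 0 5 194 -18.5 0.5;0 0.008 0 5 194 -18.5 0.5;0 0.008 0 5 194 -18.5 0.5;0 0.008 0 5 194 -18.5 0.5;0 0.008 0 5 194 -18.5 0.5",
  "force": 25
}}

```text
clock: 21.87
position: [0.4763, 0.2488, 0.0684]
tool_rot: [-1.569, -0.001, -0.208]
force: [-1.7, -0.7, 10.7]
grip_width: 0.0594
```

```bash
python3 - <<'E'
from h import *
s=monitor.observe();im=cams.grab_frame('wrist');crop(im,0,0,512,384,1.5,'pics/w13.png');print(s['clock'],s['position'],s['tool_rot'],s['force'],s['grip_width'])
E
```

```text
21.8667 [0.47632163 0.24877228 0.06837177] [-1.56927400e+00 -1.44559590e-03 -2.08123899e-01] [-1.67639062 -0.69268399 10.68501719] 0.05943294174583167
```

View pics/w13.png

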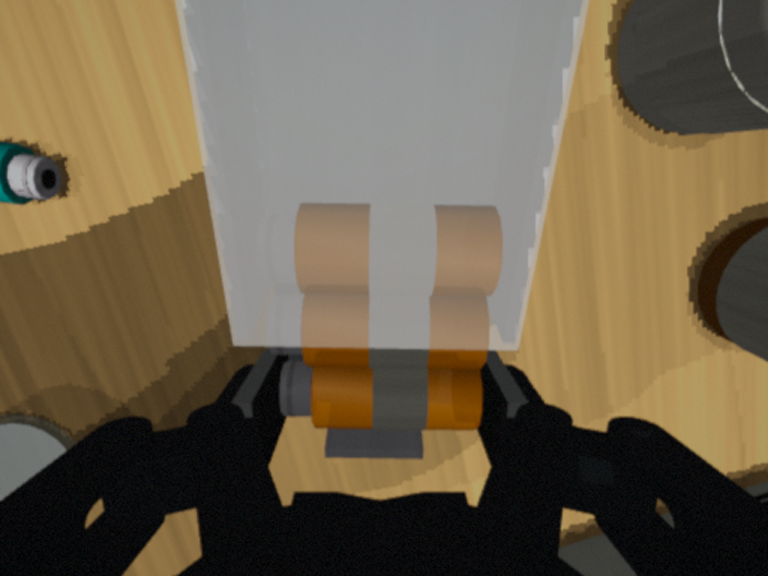

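Emit:
{"api": "send_rows", "payload": {
  "series": "0 0 0 0 -6 0 0.5;0 0 0 0 -14 0 0.5;0 0 0 0 -25 0 0.5;0 0 0 0 -40 0 0.5;0 0 0 0 -60 0 0.5;0 0 0 0 -80 0 0.5;0 0 0 0 -90 0 0.5;0 0 0 0 -90 0 0.5;0 0 0 0 -90 0 0.5;0 0 0 0 -90 0 0.5"
}}

```text
clock: 22.75
position: [0.4753, 0.2484, 0.1565]
tool_rot: [-1.571, 0.001, -0.208]
force: [-0.2, -0.9, -0.9]
grip_width: 0.0594
```

```bash
cat >> h.py <<'E'
def heldoff(im,name):
    """cartridge held: axis offset from TCP in tool frame (x,z) assuming depth plane, from wrist image"""
    h=cv2.cvtColor(im,cv2.COLOR_RGB2HSV);m=cv2.inRange(h,(5,140,60),(25,255,255))
    k=np.zeros_like(m);k[215:300,180:335]=m[215:300,180:335]
    k=cv2.morphologyEx(k,cv2.MORPH_CLOSE,np.ones((3,41),np.uint8))
    n,l,st,c=cv2.connectedComponentsWithStats(k);i=1+np.argmax(st[1:,4]);return st[i]
E
python3 - <<'E'
from h import *
s=monitor.observe();im=cams.grab_frame('wrist');crop(im,0,0,512,384,1.5,'pics/w14.png');print(s['clock'],s['position'],s['tool_rot'],s['force'],s['grip_width'])
W=cal('wrist');s=monitor.observe();T=toolmat(s)
# predicted pixel of tool-frame points for axis at TCP+(0,-ry,rz)
for z in(0,-.003): print(z,[proj(W,s['position']+T.apply([0,-.002,z+dz]))*1.5 for dz in(-.012,0,.012)])
st=heldoff(im,0);print(st*1.5)
p=pump(0,-.036);print(rel(s,[*p,.13],.182))
E
```

```text
22.75 [0.47527163 0.24841227 0.15652023] [-1.57122964e+00  5.44641427e-04 -2.07770938e-01] [-0.21205017 -0.86425336 -0.9094369 ] 0.059367918498631524
0 [array([377.18803337, 418.96977629]), array([377.16289575, 385.09691618]), array([377.13662197, 349.69309418])]
-0.003 [array([377.19414884, 427.21035323]), array([377.16928374, 393.70471586]), array([377.14330112, 358.69322165])]
[ 286.5  349.5  196.5   81.  8854.5]
(array([ 0.001, -0.39 , -0.001]), array([ 136.4,   26.4, -292.5]))
```

View pics/w14.png

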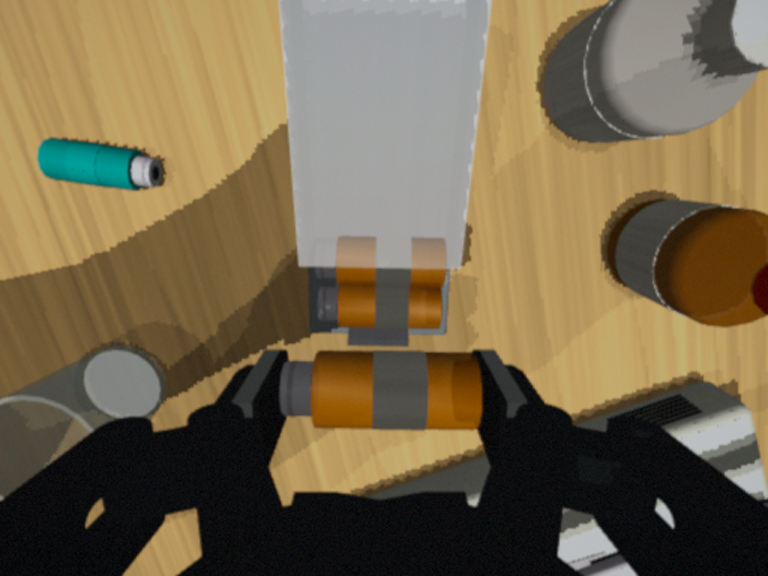

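```bash
python3 - <<'E'
from h import *
s=monitor.observe();print(s['position'])
p=pump(0,-.036+.0028);print(p,rel(s,[*p,.2],.182))
E
```

```text
[0.47526814 0.24828835 0.1562769 ]
[ 0.5478091  -0.06335166] (array([ 0.001, -0.39 , -0.001]), array([ 135.3,  -43.6, -290. ]))
```

Emit:
{"api": "send_rows", "payload": {
  "series": "0 -0.02 0 5 -25 -10 0.5;0 -0.05 0 15 -44 -35 0.5;0 -0.1 0 31 -44 -68 0.5;0 -0.15 0 47 -44 -101 0.5;0 -0.2 0 63 -44 -135 0.5;0 -0.25 0 79 -44 -169 0.5;0 -0.3 0 95 -44 -203 0.5;0 -0.34 0 110 -44 -236 0.5;0 -0.37 0 123 -44 -265 0.5;0 -0.39 0 132 -40 -284 0.5;0 -0.39 0 135.3 -20 -290 0.5;0 -0.39 0 135.3 5 -290 0.5;0 -0.39 0 135.3 24 -290 0.5;0 -0.39 0 135.3 30 -290 0.5;0 -0.39 0 135.3 30 -290 0.5;0 -0.39 0 135.3 30 -290 0.5;0 -0.39 0 135.3 30 -290 0.5"
}}

```text
clock: 24.22
position: [0.5486, -0.0632, 0.1279]
tool_rot: [-1.571, -0.001, 0.182]
force: [-0.6, 0.1, 0.1]
grip_width: 0.0594
```

```bash
python3 - <<'E'
from h import *
im=cams.grab_frame('wrist');crop(im,0,0,512,384,1.5,'pics/w15.png');s=monitor.observe();print(s['clock'],s['position'],s['tool_rot'],s['force'],s['grip_width'])
p=pump(0,-.036+.0028);print(p,rel(s,[*p,.0735],.182))
E
```

```text
24.2667 [ 0.54869571 -0.06314859  0.12802605] [-1.57104081e+00 -1.39873323e-03  1.82174765e-01] [ 0.64597989  0.09401984 -0.0303237 ] 0.059461621687523794
[ 0.5478091  -0.06335166] (array([0.   , 0.   , 0.001]), array([-1. , 54.5, -0. ]))
```

View pics/w15.png

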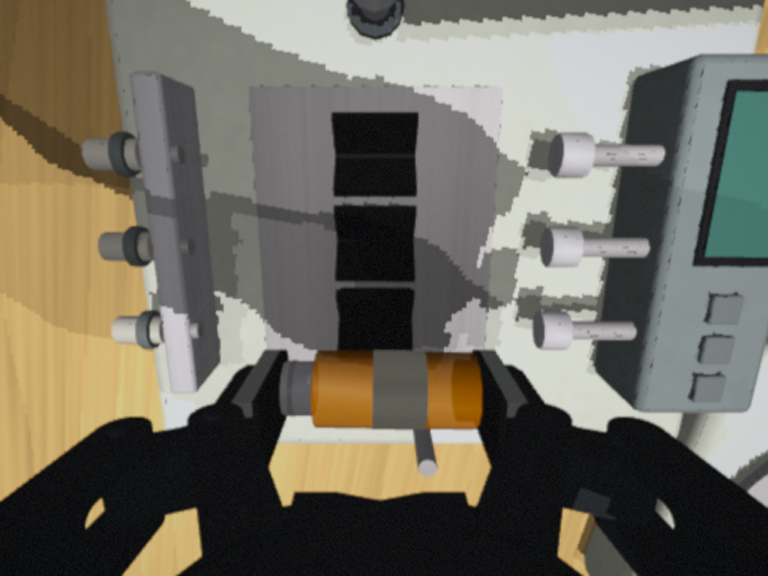

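```bash
python3 - <<'E'
from h import *
W=cal('wrist');s=monitor.observe()
c,sn=np.cos(YAW),np.sin(YAW)
for (l,r,v) in((332,418,178),(335,415.5,243),(338,413,318)):
  for z in(.06,.07):
    a=onz(W,l/1.5,v/1.5,z)[:2]-ORG;b=onz(W,r/1.5,v/1.5,z)[:2]-ORG
    loc=lambda d:np.array([c*d[0]+sn*d[1],-sn*d[0]+c*d[1]])
    print(z,loc(a).round(4),loc(b).round(4),((loc(a)+loc(b))/2).round(4))
d=s['position'][:2]-ORG;print('tcp',loc(d))
# held ends at height of axis
for u in(280,484): print(loc(onz(W,u/1.5,390/1.5,s['position'][2]+.0016)[:2]-ORG))
E
```

```text
0.06 [-0.0184  0.028 ] [0.0183 0.028 ] [-0.0001  0.028 ]
0.07 [-0.0175  0.0282] [0.0175 0.0283] [-0.      0.0283]
0.06 [-0.0179 -0.0001] [ 0.0179 -0.0001] [-0.     -0.0001]
0.07 [-0.0169  0.0016] [0.017  0.0016] [0.0001 0.0016]
0.06 [-0.0173 -0.0352] [ 0.0175 -0.0352] [ 0.0001 -0.0352]
0.07 [-0.0164 -0.0317] [ 0.0166 -0.0317] [ 0.0001 -0.0317]
tcp [ 0.00090872 -0.03316076]
[-0.02986114 -0.03532113]
[ 0.03481961 -0.03537042]
```

Emit:
{"api": "send_rows", "payload": {
  "series": "0 0 0 -1 20 0 0.5;0 0 0 -1 38 0 0.5;0 0 0 -1 47 0 0.5;0 0 0 -1 51 0 0.5;0 0 0 -1 53 0 0.5;0 0 0 -1 54 0 0.5;0 0 0 -1 54 0 0.5;0 0 0 -1 54 0 0.5"
}}

```text
clock: 24.93
position: [0.5476, -0.0636, 0.0737]
tool_rot: [-1.571, -0.001, 0.182]
force: [-0.5, -2.3, 0.8]
grip_width: 0.0595
```

```bash
python3 - <<'E'
from h import *
im=cams.grab_frame('wrist');crop(im,0,0,512,384,1.5,'pics/w16.png');s=monitor.observe();print(s['clock'],s['position'],s['tool_rot'],s['force'],s['grip_width'])
E
```

```text
24.9833 [ 0.54757755 -0.0636346   0.0736645 ] [-1.57121921e+00 -1.03382112e-03  1.81827140e-01] [ 0.26288857 -2.44102304  1.83280137] 0.05919927713145467
```

View pics/w16.png

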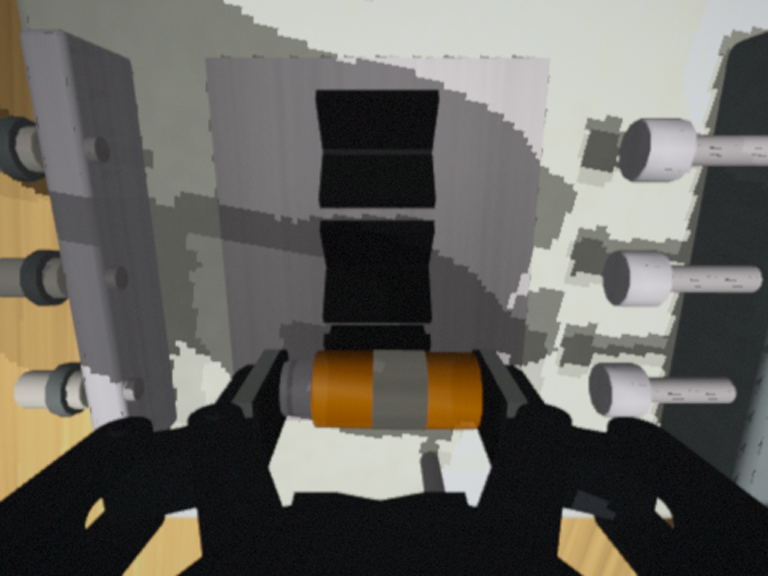

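Emit:
{"api": "send_rows", "payload": {
  "series": "0 0 0 0 0.5 -0.8 0.5;0 0 0 0 1 -0.8 0.5;0 0 0 0 1 -0.8 0.5;0 0 0 0 1 -0.8 0.5"
}}

```text
clock: 25.32
position: [0.5477, -0.0638, 0.0733]
tool_rot: [-1.57, -0.001, 0.182]
force: [-5.9, 2.0, 23.2]
grip_width: 0.0596
```

Emit:
{"api": "send_rows", "payload": {
  "series": "0 0 0 0 -0.6 0 0.5;0 0 0 0 -0.6 0 0.5;0 0 0 0 -0.6 0 0.75;0 0 0 0 -0.6 0 0.75;0 0 0 0 -0.6 0 0.75;0 0 0 0 -0.6 0 0.9;0 0 0 0 -20 0 1;0 0 0 0 -50 0 1;0 0 0 0 -85 0 1;0 0 0 0 -115 0 1;0 0 0 0 -130 0 1;0 0 0 0 -130 0 1;0 0 0 0 -130 0 1"
}}

```text
clock: 26.4
position: [0.5476, -0.0641, 0.2025]
tool_rot: [-1.571, -0.001, 0.182]
force: [-0.3, 0.1, 0.5]
grip_width: 0.0852
```

```bash
python3 - <<'E'
from h import *
im=cams.grab_frame('wrist');crop(im,0,0,512,384,1.5,'pics/w17.png');s=monitor.observe();print(s['clock'],s['position'],s['tool_rot'],s['force'],s['grip_width'])
print(rel(s,[.476,.246,.2],-.208))
E
```

```text
26.45 [ 0.54707066 -0.06406239  0.20161835] [-1.57061726e+00  2.66827882e-04  1.82165601e-01] [ 0.49424956 -0.55783696 -0.78118887] 0.08513055354722562
(array([-0.  ,  0.39, -0.  ]), array([-13.7,   1.7, 317.8]))
```

View pics/w17.png

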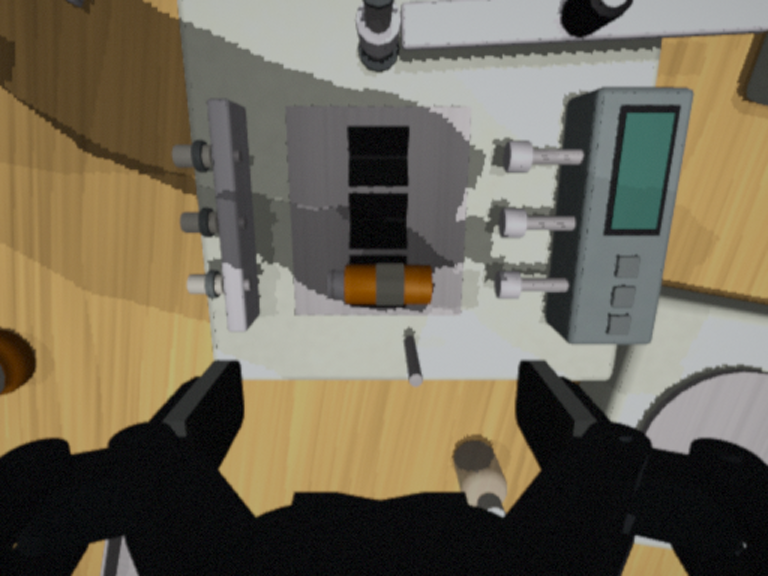

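Emit:
{"api": "send_rows", "payload": {
  "series": "0 0.03 0 -2 0 36 1;0 0.08 0 -4 0 72 1;0 0.13 0 -5 0 108 1;0 0.18 0 -6 0 145 1;0 0.23 0 -8 0 182 1;0 0.28 0 -9 0 218 1;0 0.32 0 -11 0 254 1;0 0.36 0 -12 0 286 1;0 0.39 0 -13.5 10 308 1;0 0.39 0 -13.7 40 318 1;0 0.39 0 -13.7 65 318 1;0 0.39 0 -13.7 80 318 1;0 0.39 0 -13.7 82 318 1;0 0.39 0 -13.7 82 318 1;0 0.39 0 -13.7 82 318 1"
}}

```text
clock: 27.7
position: [0.4765, 0.2458, 0.1203]
tool_rot: [-1.571, 0.0, -0.209]
force: [-0.5, 0.0, 0.8]
grip_width: 0.0854
```

```bash
python3 - <<'E'
from h import *
im=cams.grab_frame('wrist');crop(im,0,0,512,384,1.5,'pics/w18.png');s=monitor.observe();print(s['clock'],s['position'],s['tool_rot'],s['grip_width'])
print(rel(s,[.476,.246,.067],-.208))
E
```

```text
27.75 [0.47674155 0.24596374 0.12069333] [-1.57030909e+00 -6.24209416e-04 -2.08588253e-01] 0.08542598971967907
(array([-0.   , -0.001,  0.001]), array([-0.8, 53.7, -0.1]))
```

View pics/w18.png

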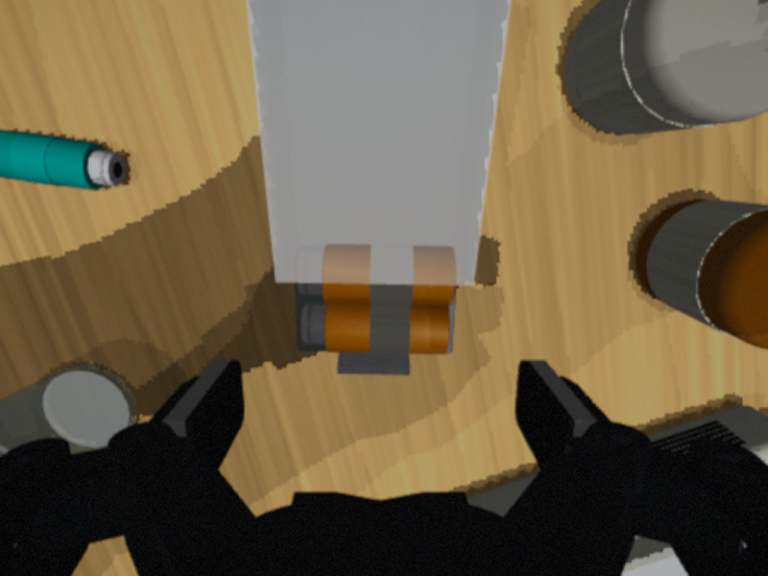

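Next fresh cartridge is at the stop (pixel 388,328). Descend and grip.

Emit:
{"api": "send_rows", "payload": {
  "series": "0 0 0 -0.7 20 0 1;0 0 0 -0.7 38 0 1;0 0 0 -0.7 49 0 1;0 0 0 -0.7 53.5 0 1;0 0 0 -0.7 53.5 0 1;0 0 0 -0.7 53.5 0 1;0 0 0 -0.7 53.5 0 0.5;0 0 0 -0.7 53.5 0 0.5;0 0 0 -0.7 53.5 0 0.5;0 0 0 -0.7 53.5 0 0.5;0 0 0 -0.7 53.5 0 0.5;0 0 0 -0.7 53.5 0 0.5;0 0 0 -0.7 47 0 0.5;0 0 0 -0.7 39 0 0.5;0 0 0 -0.7 28 0 0.5;0 0 0 -0.7 10 0 0.5;0 0 0 -0.7 -20 0 0.5;0 0 0 -0.7 -36 0 0.5;0 0 0 -0.7 -36 0 0.5;0 0 0 -0.7 -36 0 0.5",
  "force": 25
}}

```text
clock: 29.42
position: [0.476, 0.2466, 0.1575]
tool_rot: [-1.569, -0.001, -0.208]
force: [0.2, -0.7, -0.5]
grip_width: 0.059
```

```bash
python3 - <<'E'
from h import *
im=cams.grab_frame('wrist');crop(im,0,0,512,384,1.5,'pics/w19.png');s=monitor.observe();print(s['clock'],s['position'],s['tool_rot'],s['grip_width']);print(heldoff(im,0)*1.5)
for o in(.001,): p=pump(0,o);print(p,rel(s,[*p,.13],.182))
E
```

```text
29.4667 [0.47551445 0.24637608 0.15653635] [-1.57009691e+00 -3.94652448e-04 -2.07754141e-01] 0.05908854106454873
[ 285.   345.   199.5   82.5 9049.5]
[ 0.541619   -0.02971652] (array([-0.001, -0.39 ,  0.001]), array([ 121.6,   26.4, -256.5]))
```

View pics/w19.png

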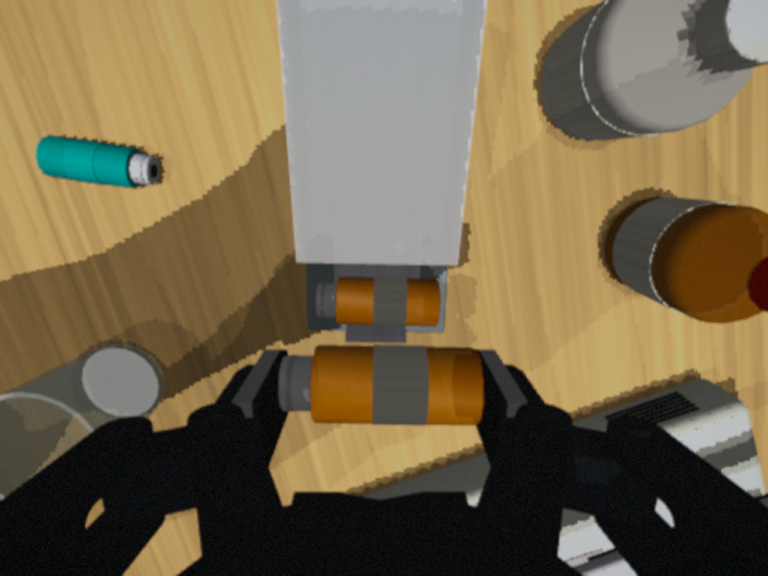

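Emit:
{"api": "send_rows", "payload": {
  "series": "0 -0.02 0 5 -25 -10 0.5;0 -0.05 0 14 -44 -32 0.5;0 -0.1 0 28 -44 -62 0.5;0 -0.15 0 43 -44 -93 0.5;0 -0.2 0 58 -44 -124 0.5;0 -0.25 0 73 -44 -155 0.5;0 -0.3 0 88 -44 -186 0.5;0 -0.34 0 102 -44 -215 0.5;0 -0.37 0 113 -44 -240 0.5;0 -0.39 0 120 -36 -254 0.5;0 -0.39 0 121.6 -15 -257 0.5;0 -0.39 0 121.6 10 -257 0.5;0 -0.39 0 121.6 35 -257 0.5;0 -0.39 0 121.6 55 -257 0.5;0 -0.39 0 121.6 65 -257 0.5;0 -0.39 0 121.6 70 -257 0.5;0 -0.39 0 121.6 70 -257 0.5;0 -0.39 0 121.6 70 -257 0.5"
}}

```text
clock: 30.97
position: [0.5418, -0.0304, 0.0865]
tool_rot: [-1.571, -0.0, 0.182]
force: [0.4, -0.1, -0.9]
grip_width: 0.0587
```

```bash
python3 - <<'E'
from h import *
im=cams.grab_frame('wrist');crop(im,0,0,512,384,1.5,'pics/w20.png');s=monitor.observe();print(s['clock'],s['position'],s['tool_rot'],s['grip_width'],s['force'])
p=pump(0,.0006);print(p,rel(s,[*p,.0735],.182))
E
```

```text
31.0167 [ 0.54200632 -0.03039766  0.08690098] [-1.57100703e+00 -1.13902422e-03  1.81925182e-01] 0.059392887568108524 [-0.18802648  0.54514885  0.20614714]
[ 0.5416914  -0.03010991] (array([ 0.   , -0.   ,  0.001]), array([-0.3, 13.4,  0.3]))
```

View pics/w20.png

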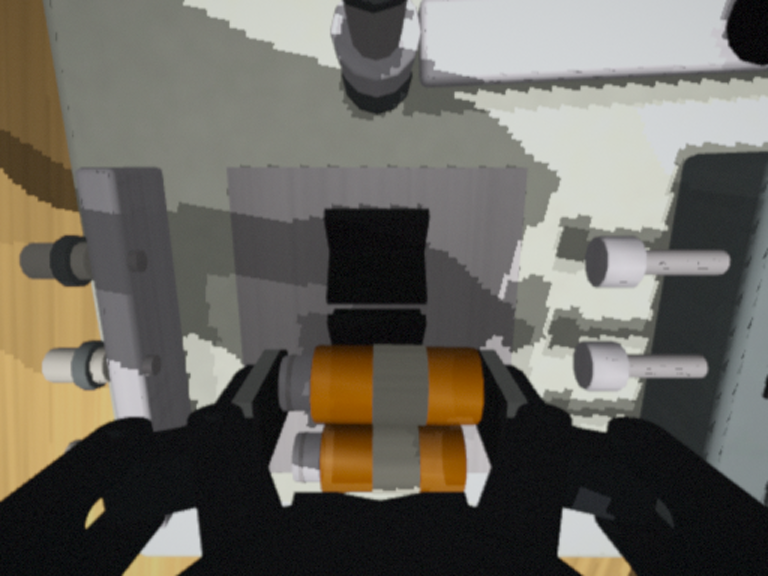

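Emit:
{"api": "send_rows", "payload": {
  "series": "0 0 0 -0.3 5 0.3 0.5;0 0 0 -0.3 9 0.3 0.5;0 0 0 -0.3 11.5 0.3 0.5;0 0 0 -0.3 12.5 0.3 0.5;0 0 0 -0.3 13.2 0.3 0.5;0 0 0 -0.3 13.2 0.3 0.5;0 0 0 -0.3 13.2 0.3 0.5"
}}

```text
clock: 31.6
position: [0.5412, -0.0304, 0.0729]
tool_rot: [-1.571, -0.0, 0.182]
force: [0.2, -2.4, 1.0]
grip_width: 0.0595
```

Emit:
{"api": "send_rows", "payload": {
  "series": "0 0 0 0 0.3 -0.8 0.5;0 0 0 0 0.3 -0.8 0.5;0 0 0 0 0.3 -0.8 0.5"
}}

```text
clock: 31.85
position: [0.5413, -0.0307, 0.0726]
tool_rot: [-1.571, -0.0, 0.182]
force: [-0.7, 0.3, 3.3]
grip_width: 0.0592
```

Seated in the middle V (small upward force, no side load). Release.

Emit:
{"api": "send_rows", "payload": {
  "series": "0 0 0 0 0 0 0.75;0 0 0 0 0 0 0.75;0 0 0 0 0 0 0.75;0 0 0 0 0 0 0.9;0 0 0 0 -20 0 1;0 0 0 0 -50 0 1;0 0 0 0 -85 0 1;0 0 0 0 -115 0 1;0 0 0 0 -130 0 1;0 0 0 0 -130 0 1;0 0 0 0 -130 0 1"
}}

```text
clock: 32.77
position: [0.5416, -0.0308, 0.203]
tool_rot: [-1.571, -0.002, 0.182]
force: [-0.8, 0.6, -1.1]
grip_width: 0.0855
```

```bash
python3 - <<'E'
from h import *
im=cams.grab_frame('wrist');crop(im,0,0,512,384,1.5,'pics/w21.png');s=monitor.observe();print(s['clock'],s['position'],s['tool_rot'],s['force'],s['grip_width'])
print(rel(s,[.476,.246,.12],-.208))
E
```

```text
32.8167 [ 0.54110676 -0.03073436  0.20216748] [-1.57062910e+00  1.12302291e-04  1.82234736e-01] [ 0.39934391  0.98604413 -0.88242999] 0.08554364683239775
(array([-0.  ,  0.39, -0.  ]), array([-13.9,  82.2, 283.9]))
```

View pics/w21.png

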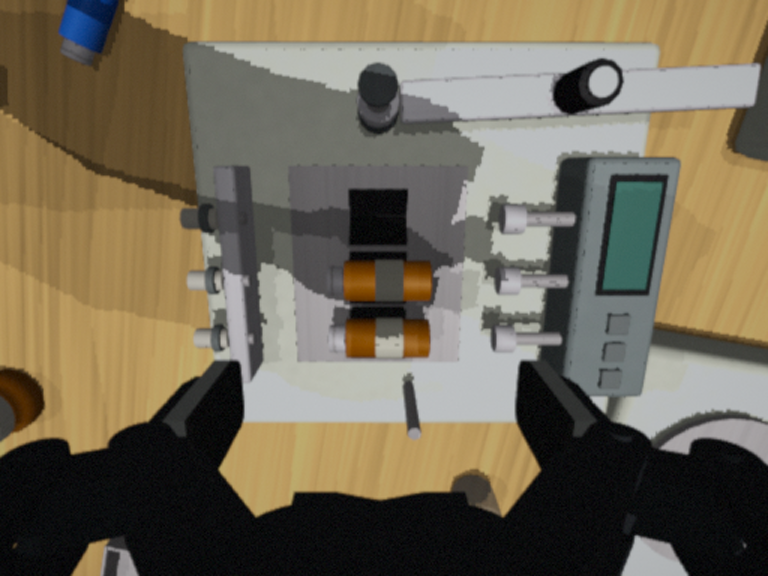

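Emit:
{"api": "send_rows", "payload": {
  "series": "0 0.03 0 -2 0 34 1;0 0.08 0 -4 0 68 1;0 0.13 0 -5 0 102 1;0 0.18 0 -6 0 136 1;0 0.23 0 -8 0 170 1;0 0.28 0 -9 0 204 1;0 0.32 0 -11 0 236 1;0 0.36 0 -12 0 262 1;0 0.39 0 -13.5 10 279 1;0 0.39 0 -13.9 40 284 1;0 0.39 0 -13.9 65 284 1;0 0.39 0 -13.9 80 284 1;0 0.39 0 -13.9 82 284 1;0 0.39 0 -13.9 82 284 1;0 0.39 0 -13.9 82 284 1"
}}

```text
clock: 34.07
position: [0.4765, 0.2456, 0.1208]
tool_rot: [-1.571, -0.0, -0.209]
force: [0.5, -0.1, -0.8]
grip_width: 0.0854
```

```bash
python3 - <<'E'
from h import *
im=cams.grab_frame('wrist');crop(im,0,0,512,384,1.5,'pics/w22.png');s=monitor.observe();print(s['clock'],s['position'],s['tool_rot'],s['grip_width'])
print(rel(s,[.476,.246,.067],-.208))
E
```

```text
34.1167 [0.47665764 0.2458269  0.12118542] [-1.57034560e+00 -5.93233883e-04 -2.08463183e-01] 0.08546205128948821
(array([-0.   , -0.   ,  0.001]), array([-0.7, 54.2,  0. ]))
```

View pics/w22.png

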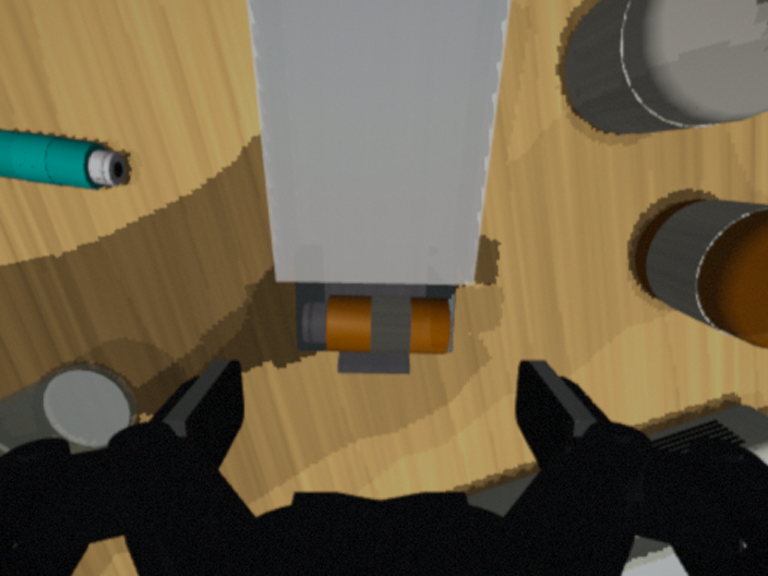

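The last fresh cartridge is at the stop (388,324).

Emit:
{"api": "send_rows", "payload": {
  "series": "0 0 0 -0.7 20 0 1;0 0 0 -0.7 38 0 1;0 0 0 -0.7 49 0 1;0 0 0 -0.7 54 0 1;0 0 0 -0.7 54 0 1;0 0 0 -0.7 54 0 1;0 0 0 -0.7 54 0 0.5;0 0 0 -0.7 54 0 0.5;0 0 0 -0.7 54 0 0.5;0 0 0 -0.7 54 0 0.5;0 0 0 -0.7 54 0 0.5;0 0 0 -0.7 54 0 0.5;0 0 0 -0.7 47 0 0.5;0 0 0 -0.7 39 0 0.5;0 0 0 -0.7 28 0 0.5;0 0 0 -0.7 10 0 0.5;0 0 0 -0.7 -20 0 0.5;0 0 0 -0.7 -36 0 0.5;0 0 0 -0.7 -36 0 0.5;0 0 0 -0.7 -36 0 0.5",
  "force": 25
}}

```text
clock: 35.78
position: [0.4759, 0.2464, 0.158]
tool_rot: [-1.569, -0.001, -0.208]
force: [-0.4, 0.6, -0.7]
grip_width: 0.0592
```

```bash
python3 - <<'E'
from h import *
im=cams.grab_frame('wrist');crop(im,0,0,512,384,1.5,'pics/w23.png');s=monitor.observe();print(s['clock'],s['position'],s['tool_rot'],s['grip_width']);print(heldoff(im,0)*1.5)
p=pump(0,.0365);print(p,rel(s,[*p,.087],.182))
E
```

```text
35.8333 [0.47545318 0.24617935 0.15702708] [-1.57011182e+00 -3.98705052e-04 -2.07794226e-01] 0.05924018482414646
[ 270.   322.5  214.5  103.5 9483. ]
[0.53519361 0.00519715] (array([-0.001, -0.39 ,  0.001]), array([ 108.1,   69.9, -223.5]))
```

View pics/w23.png

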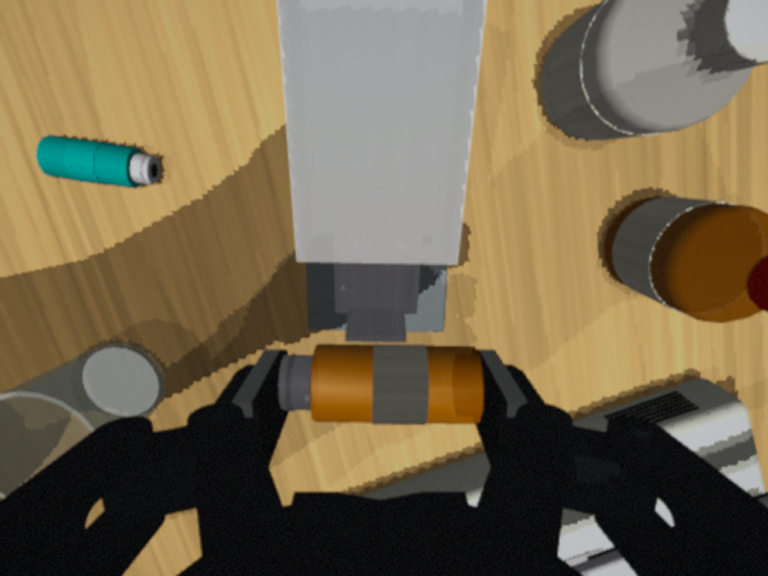

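Emit:
{"api": "send_rows", "payload": {
  "series": "0 -0.02 0 4 -25 -8 0.5;0 -0.06 0 13 -44 -27 0.5;0 -0.11 0 27 -44 -56 0.5;0 -0.16 0 42 -44 -86 0.5;0 -0.21 0 56 -44 -116 0.5;0 -0.26 0 70 -44 -146 0.5;0 -0.31 0 84 -44 -176 0.5;0 -0.35 0 96 -44 -202 0.5;0 -0.38 0 105 -36 -218 0.5;0 -0.39 0 108 -15 -224 0.5;0 -0.39 0 108.1 10 -224 0.5;0 -0.39 0 108.1 35 -224 0.5;0 -0.39 0 108.1 55 -224 0.5;0 -0.39 0 108.1 65 -224 0.5;0 -0.39 0 108.1 70 -224 0.5;0 -0.39 0 108.1 70 -224 0.5;0 -0.39 0 108.1 70 -224 0.5"
}}

```text
clock: 37.25
position: [0.5353, 0.0045, 0.087]
tool_rot: [-1.571, -0.0, 0.182]
force: [-0.5, -0.3, -0.1]
grip_width: 0.0594
```

```bash
python3 - <<'E'
from h import *
im=cams.grab_frame('wrist');crop(im,0,0,512,384,1.5,'pics/w24.png');s=monitor.observe();print(s['clock'],s['position'],s['tool_rot'],s['grip_width'],s['force'])
p=pump(0,.036);print(p,rel(s,[*p,.0728],.182))
E
```

```text
37.3 [0.53556369 0.00455371 0.0873909 ] [-1.57090449e+00 -1.17815749e-03  1.81961564e-01] 0.05972540051054948 [ 0.49989413  0.56864203 -0.35495554]
[0.53528411 0.00470541] (array([ 0.   , -0.   ,  0.001]), array([-0.3, 14.6,  0.2]))
```

View pics/w24.png

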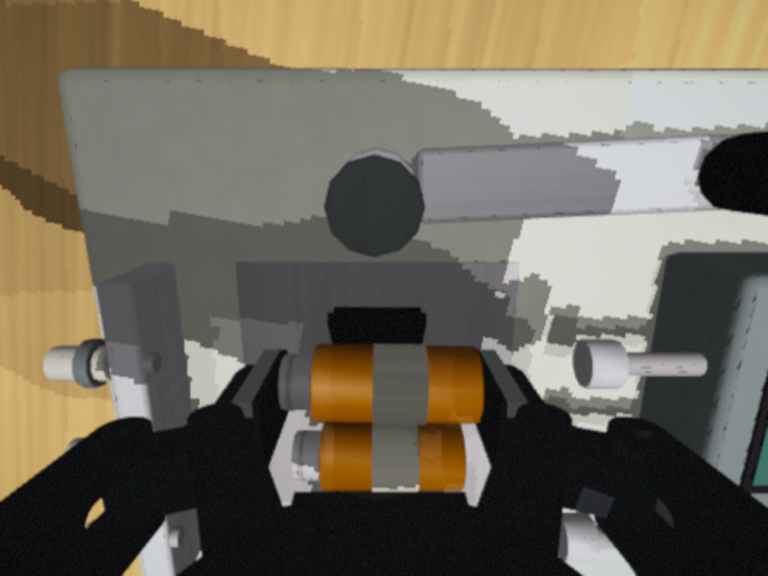

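Emit:
{"api": "send_rows", "payload": {
  "series": "0 0 0 -0.3 6 0 0.5;0 0 0 -0.3 10 0 0.5;0 0 0 -0.3 12.5 0 0.5;0 0 0 -0.3 13.5 0 0.5;0 0 0 -0.3 14.3 0 0.5;0 0 0 -0.3 14.3 0 0.5;0 0 0 -0.3 14.3 0 0.5"
}}

```text
clock: 37.88
position: [0.5347, 0.0045, 0.0725]
tool_rot: [-1.571, 0.0, 0.182]
force: [-2.0, -0.2, 4.6]
grip_width: 0.0594
```

Seated (force up 4.6 N, no side load). Release and look.

Emit:
{"api": "send_rows", "payload": {
  "series": "0 0 0 0 0 0 0.75;0 0 0 0 0 0 0.75;0 0 0 0 0 0 0.75;0 0 0 0 0 0 0.9;0 0 0 0 -20 0 1;0 0 0 0 -50 0 1;0 0 0 0 -85 0 1;0 0 0 0 -115 0 1;0 0 0 0 -130 0 1;0 0 0 0 -130 0 1;0 0 0 0 -130 0 1"
}}

```text
clock: 38.8
position: [0.535, 0.0046, 0.2028]
tool_rot: [-1.571, -0.002, 0.182]
force: [-0.4, -0.6, -0.2]
grip_width: 0.0855
```

```bash
python3 - <<'E'
from h import *
im=cams.grab_frame('wrist');W=cal('wrist');crop(im,0,0,512,384,1.5,'pics/w25.png');cv2.imwrite('pics/w25raw.png',im[:,:,::-1])
im=cams.grab_frame('scene');crop(im,130,90,330,300,3,'pics/s25.png');s=monitor.observe();print(s['clock'],s['position'],s['tool_rot'],s['force'],s['grip_width'])
# knob aside
E
```

```text
38.9 [0.5343356  0.00452679 0.20139433] [-1.57074497e+00  1.12515927e-03  1.82104255e-01] [-0.15250406  0.05276538 -1.26460153] 0.08514210305994888
```

View pics/w25.png

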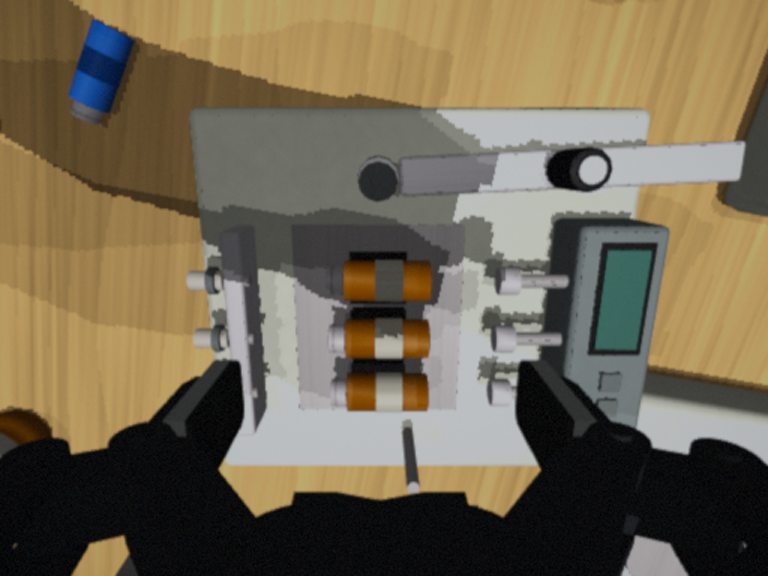

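View pics/s25.png

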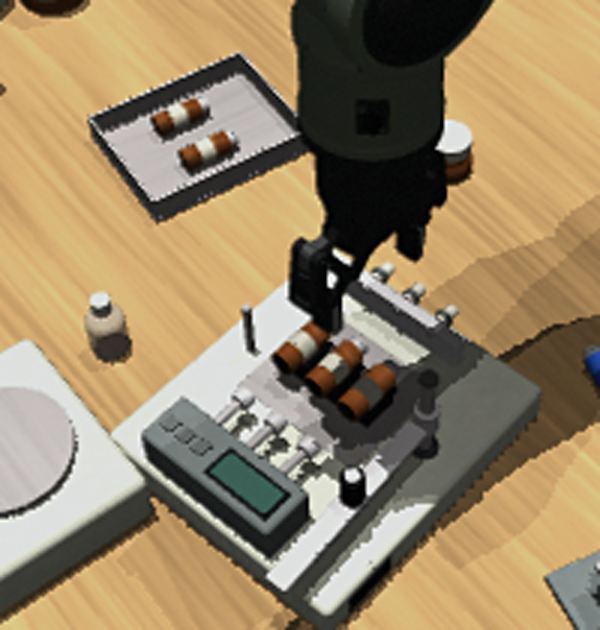

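```bash
python3 - <<'E'
from h import *
s=monitor.observe();W=cal('wrist');k=onz(W,593/1.5,169/1.5,.125);print(s['position'],k,rel(s,[.618,.085,.175],1.813))
E
```

```text
[0.5343356  0.00452679 0.20139433] [0.61636084 0.08557567 0.125     ] (array([-1.000e-03, -1.631e+00, -1.000e-03]), array([96.9, 26.3, 64. ]))
```

Emit:
{"api": "send_rows", "payload": {
  "series": "0 -0.12 0 8 0 6 0.7;0 -0.24 0 16 0 11 0.7;0 -0.36 0 24 0 16 0.7;0 -0.48 0 32 0 21 0.7;0 -0.6 0 40 0 26 0.7;0 -0.72 0 48 0 32 0.7;0 -0.84 0 56 0 37 0.7;0 -0.96 0 64 0 42 0.7;0 -1.08 0 72 0 48 0.7;0 -1.2 0 80 0 53 0.7;0 -1.32 0 86 0 58 0.7;0 -1.44 0 92 5 62 0.7;0 -1.56 0 96 15 64 0.7;0 -1.631 0 96.5 26 64 0.7;0 -1.631 0 96.5 26 64 0.7;0 -1.631 0 96.5 26 64 0.7;0 -1.631 0 96.5 26 64 0.7"
}}

```text
clock: 40.32
position: [0.6179, 0.0846, 0.176]
tool_rot: [-1.57, -0.0, 1.81]
force: [-0.3, -0.1, 0.4]
grip_width: 0.0596
```

```bash
python3 - <<'E'
from h import *
im=cams.grab_frame('wrist');W=cal('wrist');crop(im,0,0,512,384,1.5,'pics/w26.png');s=monitor.observe();print(s['clock'],s['position'],s['tool_rot'],s['grip_width'])
print(rel(s,[.618,.085,.1075],1.813),proj(W,[.618,.085,.125])*1.5)
E
```

```text
40.3667 [0.61809668 0.0847809  0.17640793] [-1.57078854e+00  1.56601674e-05  1.81040164e+00] 0.05927996944431731
(array([-0.   , -0.003, -0.   ]), array([ 0.2, 68.9,  0. ])) [379.95491144 325.03562343]
```

View pics/w26.png

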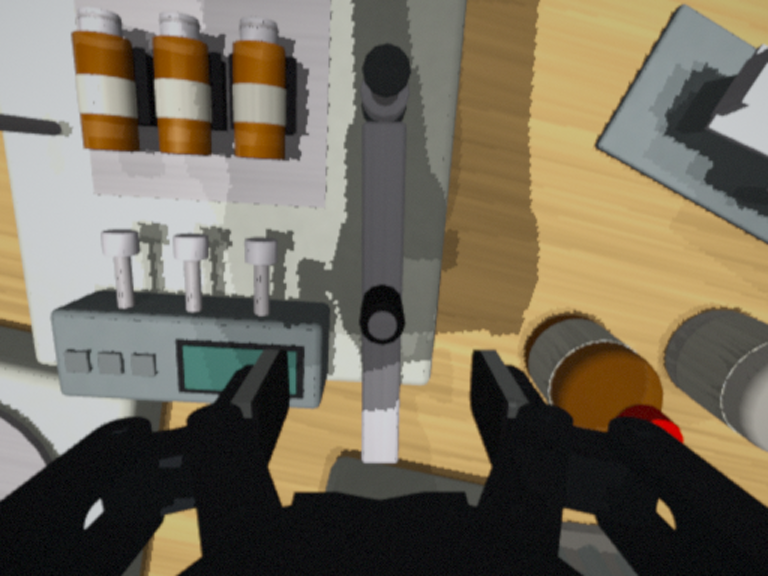

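Emit:
{"api": "send_rows", "payload": {
  "series": "0 0 0 0.5 25 0 0.7;0 0 0 0.5 48 0 0.7;0 0 0 0.5 62 0 0.7;0 0 0 0.5 68 0 0.7;0 0 0 0.5 68 0 0.7;0 0 0 0.5 68 0 0;0 0 0 0.5 68 0 0;0 0 0 0.5 68 0 0;0 0 0 0.5 68 0 0;0 0 0 0.5 68 0 0;0 0 0 0.5 68 0 0;0 0 0 0.5 68 0 0",
  "force": 90
}}

```text
clock: 41.37
position: [0.6187, 0.0855, 0.1088]
tool_rot: [-1.573, 0.0, 1.813]
force: [4.2, 0.9, 5.9]
grip_width: 0.0172
```

Emit:
{"api": "send_rows", "payload": {
  "series": "0 0 0 0 -4 0 0;0 0 0 0 -8 0 0;0 0 0 0 -13 0 0;0 0 0 0 -18 0 0;0 0 0 0 -23 0 0;0 0 0 0 -28 0 0;0 0 0 0 -33 0 0;0 0 0 0 -37 0 0;0 0 0 0 -40 0 0;0 0 0 0 -40 0 0;0 0 0 0 -40 0 0"
}}

```text
clock: 42.28
position: [0.6177, 0.0853, 0.1482]
tool_rot: [-1.57, -0.0, 1.813]
force: [-0.0, 0.4, -11.5]
grip_width: 0.0176
```

```bash
python3 - <<'E'
from h import *
s=monitor.observe();print(s['clock'],s['position'],s['tool_rot'],s['grip_width'],s['force'])
# arc about post: radius vector from knob; knob at theta0 = yaw_tool-YAW; target theta 0
post=pump(0,.095);d=s['position'][:2]-post;r=np.hypot(*d);th=np.arctan2(d[1],d[0])-YAW+np.pi/2;print(post,r,th)
th0=s['tool_rot'][2]-YAW;print(th0)
T=toolmat(s)
for t in list(np.arange(th-.1,0.05,-.1))+[0]:
    g=post+.095*np.array([np.sin(t)*np.cos(YAW)+np.cos(t)*np.sin(YAW),np.sin(t)*np.sin(YAW)-np.cos(t)*np.cos(YAW)])
    v=1000*T.inv().apply(np.array([*g,s['position'][2]])-s['position']);print(round(th-t,2),v.round(1))
E
```

```text
42.2833 [0.61774904 0.0853196  0.14817874] [-1.57042856e+00 -7.20782058e-06  1.81295608e+00] 0.01759257574337452 [-7.69708457e-04  3.99129153e-01 -1.14967234e+01]
[0.52460529 0.06273095] 0.09584364190154337 1.626716949185449
1.6309560759628705
0.1 [-9.5  0.   1.4]
0.2 [-18.9   0.    2.8]
0.3 [-28.1   0.    5.2]
0.4 [-37.    0.    8.5]
0.5 [-45.5   0.   12.7]
0.6 [-53.6   0.   17.7]
0.7 [-61.1   0.   23.4]
0.8 [-68.    0.   29.9]
0.9 [-74.3   0.   37.1]
1.0 [-79.8   0.   44.9]
1.1 [-84.4   0.   53.1]
1.2 [-88.3   0.   61.8]
1.3 [-91.2   0.   70.8]
1.4 [-93.3   0.   80.1]
1.5 [-94.4   0.   89.5]
1.63 [-94.4   0.  101.6]
```

Emit:
{"api": "send_rows", "payload": {
  "series": "0 0.1 0 -9.5 0 0.6 0;0 0.2 0 -18.9 0 2 0;0 0.3 0 -28.1 0 4.4 0;0 0.4 0 -37 0 7.7 0;0 0.5 0 -45.5 0 11.9 0;0 0.6 0 -53.6 0 16.9 0;0 0.7 0 -61.1 0 22.6 0;0 0.8 0 -68 0 29.1 0;0 0.9 0 -74.3 0 36.3 0;0 1.0 0 -79.8 0 44.1 0;0 1.1 0 -84.4 0 52.3 0;0 1.2 0 -88.3 0 61 0;0 1.3 0 -91.2 0 70 0;0 1.4 0 -93.3 0 79.3 0;0 1.5 0 -94.4 0 88.7 0;0 1.57 0 -94.5 0 95.3 0;0 1.61 0 -94.5 0 99 0;0 1.635 0 -94.4 0 101.3 0;0 1.635 0 -94.4 0 101.3 0;0 1.635 0 -94.4 0 101.3 0"
}}

```text
clock: 43.95
position: [0.5412, -0.0308, 0.1478]
tool_rot: [-1.571, 0.002, 0.179]
force: [-6.1, -3.7, -11.5]
grip_width: 0.017
```

```bash
python3 - <<'E'
from h import *
im=cams.grab_frame('wrist');crop(im,0,0,512,384,1.5,'pics/w27.png');im=cams.grab_frame('side');crop(im,195,100,350,260,4,'pics/s27.png')
s=monitor.observe();print(s['clock'],s['position'],s['tool_rot'],s['grip_width'],s['force'],s['moment'])
E
```

```text
44.05 [ 0.54124151 -0.03087812  0.14774812] [-1.57092676  0.00251521  0.1791102 ] 0.017246082707197973 [ -4.80255914  -4.19352655 -11.49999086] [-1.23384843  1.15222482  0.51448026]
```

View pics/w27.png

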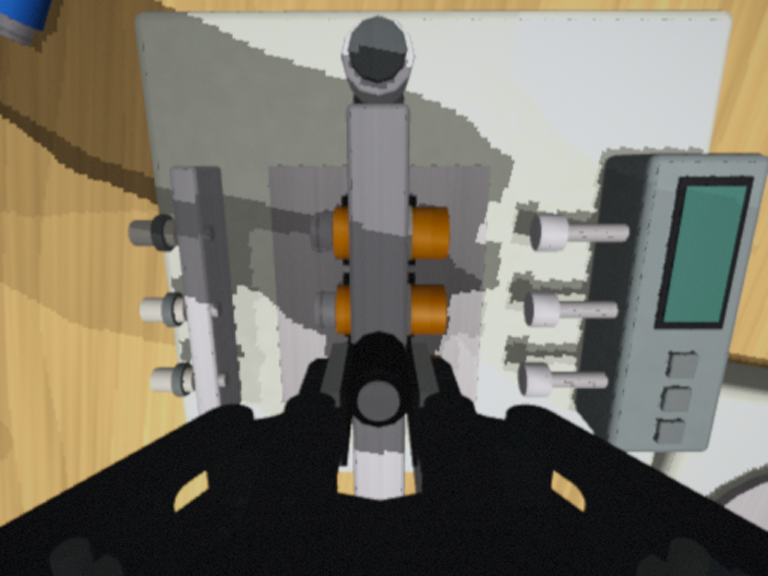

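View pics/s27.png

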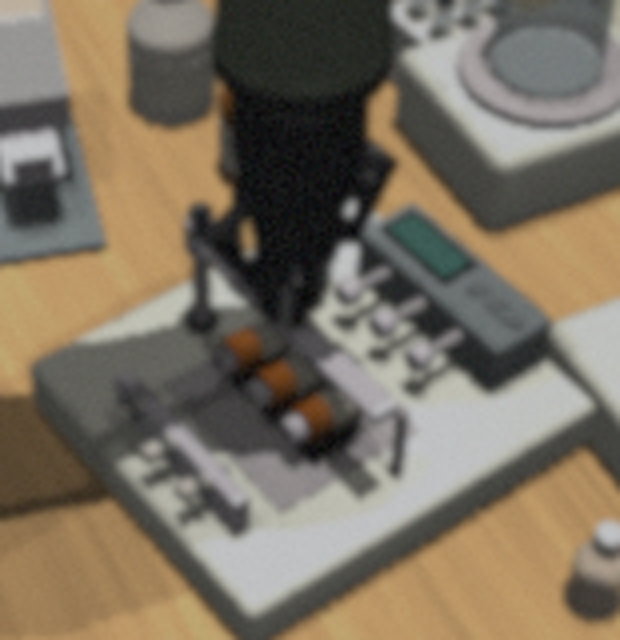

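Emit:
{"api": "send_rows", "payload": {
  "series": "0 0 0 0 3 0 0;0 0 0 0 7 0 0;0 0 0 0 11 0 0;0 0 0 0 15 0 0;0 0 0 0 19 0 0;0 0 0 0 23 0 0;0 0 0 0 26 0 0;0 0 0 0 29 0 0;0 0 0 0 31 0 0;0 0 0 0 33 0 0;0 0 0 0 34 0 0;0 0 0 0 34 0 0;0 0 0 0 34 0 0"
}}

```text
clock: 45.13
position: [0.5417, -0.0312, 0.1143]
tool_rot: [-1.571, 0.002, 0.179]
force: [-7.3, -4.1, -1.6]
grip_width: 0.0173
```

```bash
python3 - <<'E'
from h import *
im=cams.grab_frame('wrist');crop(im,0,0,512,384,1.5,'pics/w28.png');im=cams.grab_frame('side');crop(im,195,100,350,260,4,'pics/s28.png')
s=monitor.observe();print(s['clock'],s['position'],s['tool_rot'],s['grip_width'],s['force'],s['moment'])
E
```

```text
45.2333 [ 0.54163677 -0.03118193  0.11430676] [-1.57105675e+00  1.53786302e-03  1.78643537e-01] 0.01721266216757026 [-7.61911676 -5.70994938 -1.62757027] [-1.31496869  1.4989893   0.55590958]
```

View pics/w28.png

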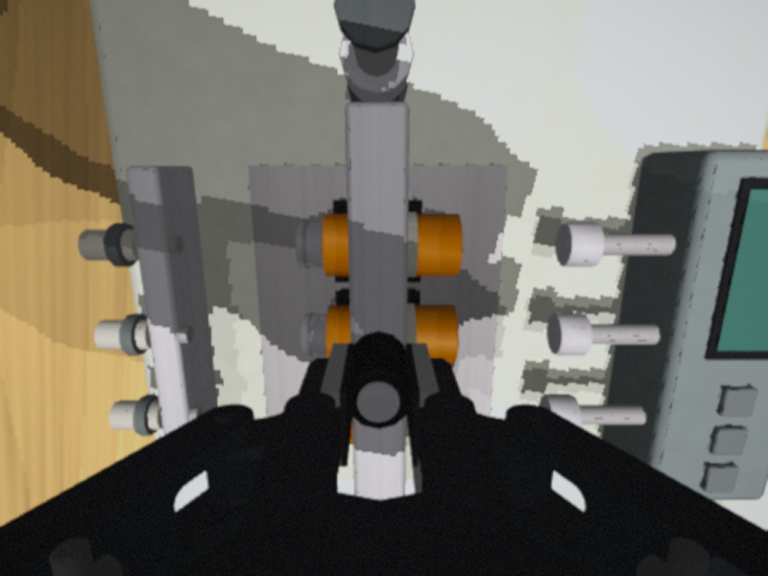

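View pics/s28.png

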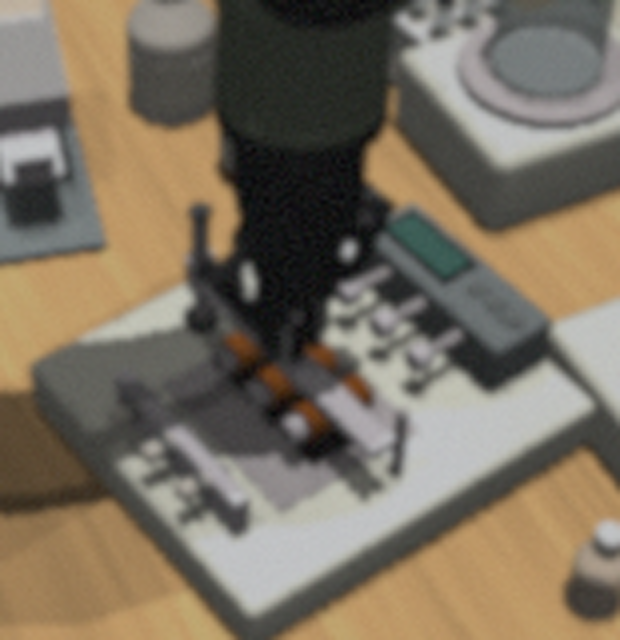

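Emit:
{"api": "send_rows", "payload": {
  "series": "0 0 0 0 0.5 0 0;0 0 0 0 1 0 0;0 0 0 0 1 0 0;0 0 0 0 1 0 0"
}}

```text
clock: 45.57
position: [0.5418, -0.0313, 0.1139]
tool_rot: [-1.571, 0.001, 0.178]
force: [-10.4, -5.8, 12.6]
grip_width: 0.0174
```

Emit:
{"api": "send_rows", "payload": {
  "series": "0 0 0 0 -0.6 0 0;0 0 0 0 -0.6 0 0;0 0 0 0 -0.6 0 0"
}}

```text
clock: 45.82
position: [0.5417, -0.0312, 0.1141]
tool_rot: [-1.571, 0.001, 0.179]
force: [-7.6, -5.0, 3.2]
grip_width: 0.0174
```

```bash
python3 - <<'E'
from h import *
im=cams.grab_frame('scene');crop(im,165,165,320,300,5,'pics/s29.png')
s=monitor.observe();print(s['clock'],s['position'],s['tool_rot'],s['grip_width'],s['force'],s['moment'])
E
```

```text
45.8667 [ 0.54174304 -0.03123658  0.11409629] [-1.57112214e+00  1.21498648e-03  1.78622628e-01] 0.017189173455759568 [-8.59374675 -5.60040039  2.36137041] [-1.36502789  1.73398248  0.57747541]
```

View pics/s29.png

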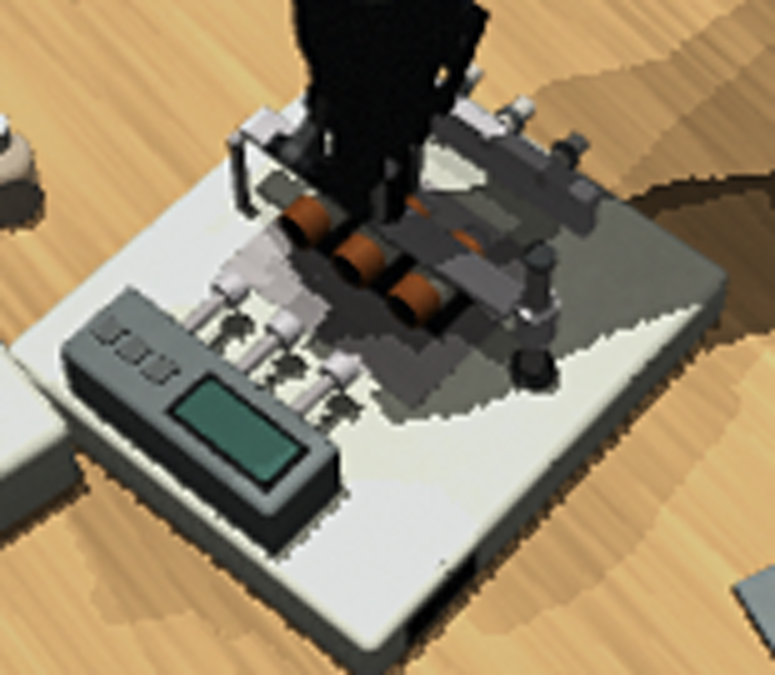

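Emit:
{"api": "send_rows", "payload": {
  "series": "0 0 0 0 0 0 0.3;0 0 0 0 0 0 0.45;0 0 0 0 0 0 0.45;0 0 0 0 0 0 0.45;0 0 0 0 0 0 0.45"
}}

```text
clock: 46.28
position: [0.5425, -0.0304, 0.114]
tool_rot: [-1.571, -0.001, 0.178]
force: [-0.1, -1.7, -1.5]
grip_width: 0.0385
```

```bash
python3 - <<'E'
from h import *
im=cams.grab_frame('wrist');crop(im,0,0,512,384,1.5,'pics/w30.png');im=cams.grab_frame('scene');crop(im,165,165,320,300,5,'pics/s30.png')
s=monitor.observe();print(s['clock'],s['position'],s['tool_rot'],s['grip_width'],s['force'],s['moment'])
E
```

```text
46.3833 [ 0.54239323 -0.03045652  0.11386039] [-1.57074371e+00 -2.41410916e-04  1.78091234e-01] 0.03853207764363721 [ 0.22720807 -1.18406339  0.80903079] [-0.00073003 -0.00052623  0.00259739]
```

View pics/s30.png

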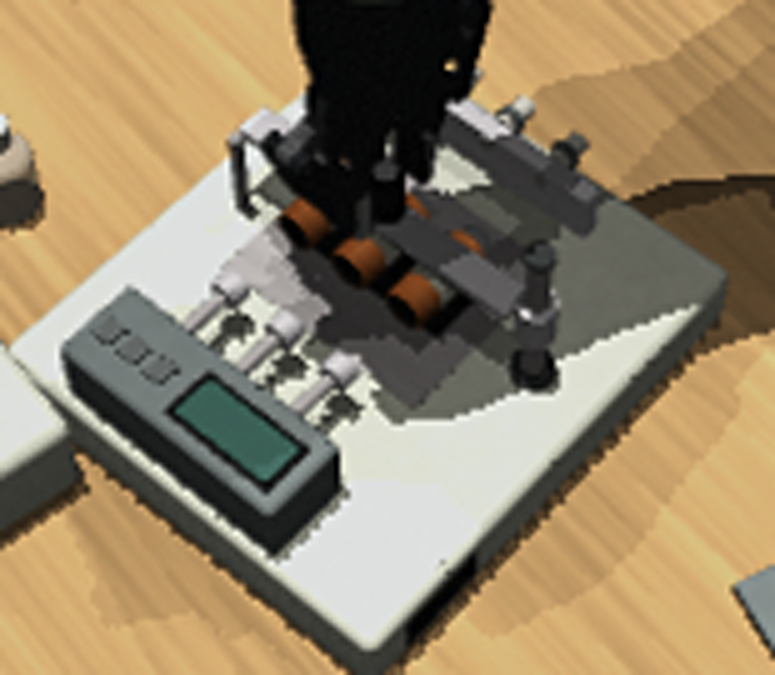

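View pics/w30.png

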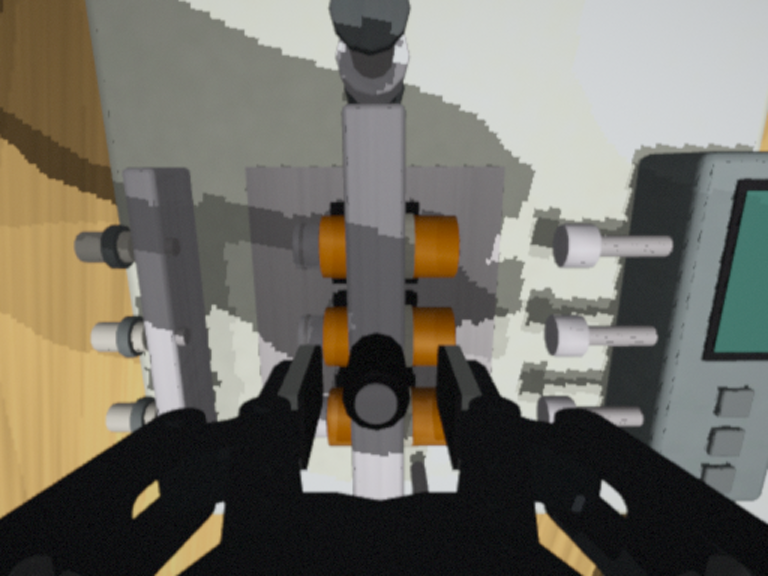

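Emit:
{"api": "send_rows", "payload": {
  "series": "0 0 0 0 -15 0 0.6;0 0 0 0 -45 0 0.8;0 0 0 0 -80 0 1;0 0 0 0 -115 15 1;0 0 0 0 -150 30 1;0 0 0 0 -180 35 1;0 0 0 0 -186 35 1;0 0 0 0 -186 35 1;0 0 0 0 -186 35 1;0 0 0 0 -186 35 1"
}}

```text
clock: 47.22
position: [0.5356, 0.0036, 0.2985]
tool_rot: [-1.571, 0.002, 0.178]
force: [0.0, -0.2, 0.1]
grip_width: 0.0855
```

```bash
python3 - <<'E'
from h import *
im=cams.grab_frame('wrist');W=cal('wrist');crop(im,140,70,396,275,3,'pics/w31.png')
im=cams.grab_frame('scene');crop(im,165,165,320,300,5,'pics/s31.png');im=cams.grab_frame('side');crop(im,195,130,350,260,5,'pics/d31.png')
s=monitor.observe();print(s['clock'],s['position'],s['tool_rot'],s['force'])
E
```

```text
47.3667 [0.53570891 0.00356261 0.29869001] [-1.57094434  0.0018925   0.17743036] [-0.48871121  0.06022594  0.10598838]
```

View pics/w31.png

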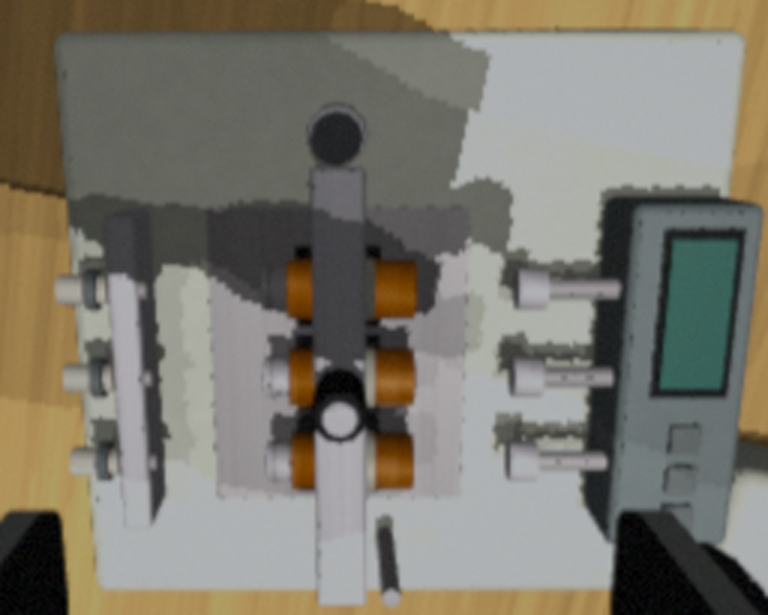

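View pics/d31.png

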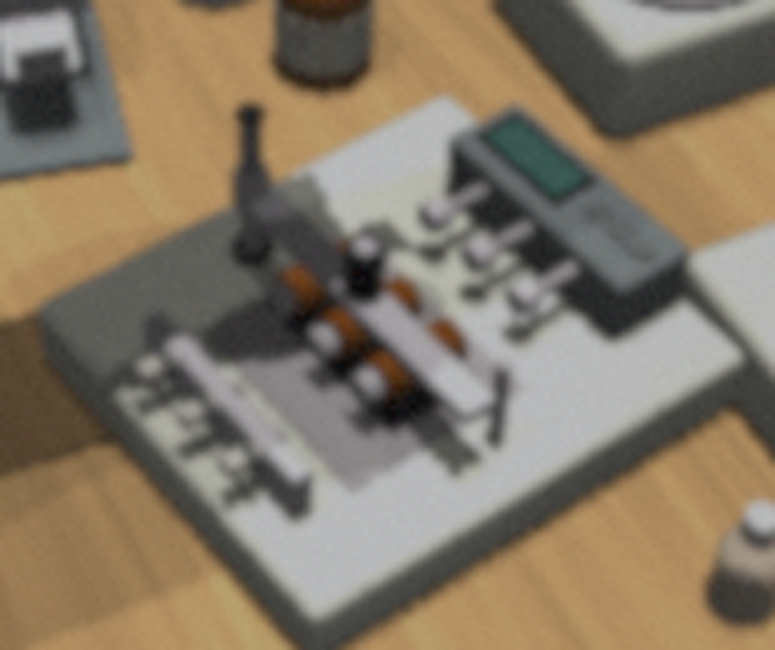

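```bash
python3 - <<'E'
from h import *
for a,b,box in(('sc_p','s31',(355,150,412,195)),('sd_p','d31',(340,225,390,265))):
    for n in(a,b):
        g=cv2.imread(f'pics/{n}.png',0);x0,y0,x1,y1=box;c=g[y0:y1,x0:x1].astype(float);m=c>(150 if n in('sc_p','s31') else 140)
        ys,xs=np.nonzero(m);print(n,xs.mean()+x0,ys.mean()+y0,m.sum())
E
```

```text
sc_p 386.3416087388282 167.56206554121152 1007
s31 382.92761904761903 167.0 1050
sd_p 365.2144373673036 235.91613588110403 942
d31 356.46491228070175 234.76315789473685 228
```

View pics/s31.png

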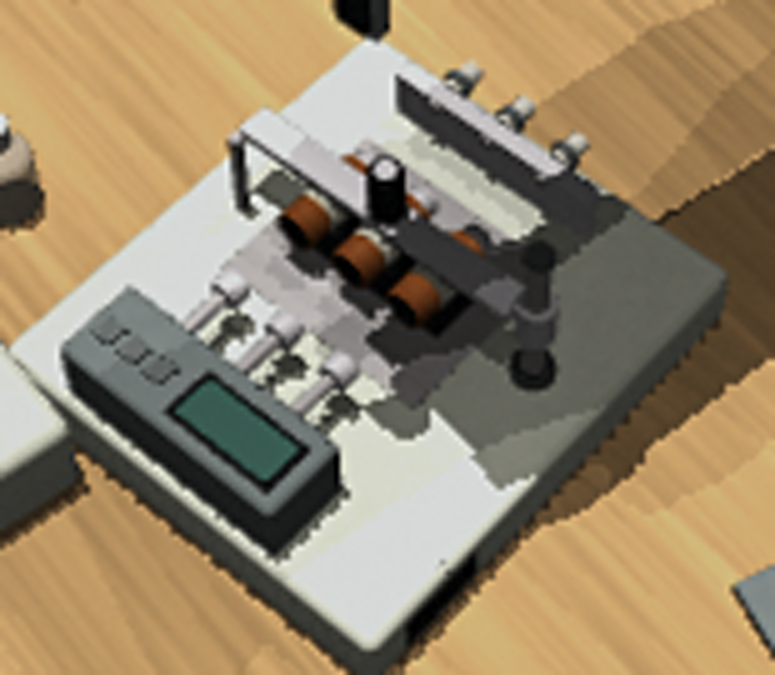

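```bash
python3 - <<'E'
from h import *
im=cams.grab_frame('scene');cv2.imwrite('pics/s32.png',im[:,:,::-1])
E
```

```text
(no output)
```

View pics/s32.png

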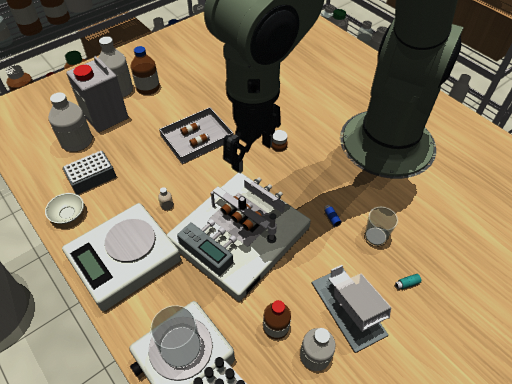

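Both spent cartridges are in the tray (about 193,133). The rack is empty, the bottles have not moved, and the bar is down over three cartridges.

```bash
python3 -c "
from workcell import bot;print(bot.job_done())"
```

```text
the job is handed in; nothing more can be done
None
```

The cartridge change is done and handed in at about 47 s; handing in gave no verdict.

- **Clamp bar:** I lifted it about 40 mm, turned it about 1.63 rad aside and lowered it before letting go. At the end I turned it back and lowered it in steps onto the fresh cartridges.
- **Cartridges:** There were two spent ones, in cradles 0 and 2, and both went to the tray. All three fresh ones came from the rack and were laid one to a cradle, cap towards the outlet plate. Each showed light contact force when it seated. In the first (cradle 2) I pressed too far, to 23 N, and eased off before letting go.
- **Last camera check:** The bar lies across the three cartridges, in front of the keeper pin. Its height matches the start picture in the scene view. The rack is empty and the bottles have not moved. The tray was knocked a little aside during the run, with both spent cartridges still in it.
- **Readings that disagreed:**
  - The wrist height at rest suggested a bar lift of about 5.5 mm, against the 2.5 to 4 mm expected. I took this for slip of the knob in the grip, because the pictures did not show the bar raised. It was already carried by the cartridges and did not visibly drop when I let go.
  - A side force of up to about 10 N in x stayed in the wrist until release. It is probably friction in the bar's turning joint.
  - The side-camera check on the knob was too shadowed to measure reliably.

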